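# Set the dough moulder's belt tension and put its tools away

### The arm

A 6-joint arm with a two-finger parallel gripper is mounted at the origin on the work surface. World frame = base frame: x ahead of the robot, y to its left, z up, the work surface at z = 0. Lengths are in mm, angles in rad, forces in N, time in s.
With the tool pointing down it reaches from about 325 to 1000 mm from the base axis. Payload 5.1 kg.
Tool frame: the origin (TCP) lies at the very end of the fingers, on their centre line; the grasp point (between the pads) lies 19 mm behind it; z points along the fingers, x is the direction in which the jaws open and shut, and the axes are right-handed (so a half turn about z gives the same grasp; the last joint's range is limited). The gripper opens to 85 mm and grips with 20 to 120 N. Pads are 22 mm wide; open, the fingers measure 114 mm over their backs; the gripper's body (76 mm by 85 mm) begins 54 mm behind the grasp point. The pads swing forward as they close: fully open they stand 13 mm farther back than shut.
Start: joints at [1.035, 0.124, 1.65, -0, 1.367, -0.083], TCP at [284.383, 584.475, 231.322] pointing down, gripper open.
Joint ranges: [-2.61, 2.61], [-1.02, 2.33], [0.03, 2.71], [-1.35, 4.49], [0.32, 2.68], [-2.91, 2.91]. Speed limits (rad/s): [2.57, 2.57, 3.14, 3.14, 3.14, 3.14].

### API

Orientations are given as a 3x3 rotation matrix whose columns are the frame's x, y, z axes.
In Python, from station import arm gives the robot as it stands.
- The arm moves only by the tool arm_command, never from a script. Its argument "increments" is a list of rows, each a list of 7 numbers: the turn, a rotation vector about the tool's x, y, z in rad, then the shift along the tool's x, y, z in m, then the closure, from -1 (fully open) to 1 (shut). A call has 1 to 12 rows; each row is the pose to reach, as a shift and turn from the pose commanded when the call began, along the tool's axes at that moment; what a row does not reach only later rows make up. A row lasts 1/10 s, in which the tool goes at most 50 mm and 8.59 degrees, less where a joint would pass 70% of its speed; a pose out of reach is approached as far as the arm can. A call with a gripper value outside its range is refused whole. The fingers move at their own pace and stop on an object; "force" is the grip in N (left out, the last holds). Time passes only in rows, so rows that repeat a pose let the fingers close. It gives the time, the measured TCP pose, the force and the opening at its end, in the units of the state.
- arm.observe(): the state, without advancing time (a new reading comes with each control period).
- arm.get_image(name): name is "side" or "top" or "wrist"; returns a dict with "img" (480x640x3 uint8, red, green, blue), "z_map" (480x640 float32, mm along the optical axis (not along the pixel's ray), 0 where there is no reading), "intrinsics" (3x3 intrinsics, pixels), "eye" and "orientation" of the camera in the world; the wrist camera has in their place "mount" (4x4, takes a point from camera to tool coordinates, whose origin is the TCP and whose axes are the tool frame's). Camera axes: x right, y down, z forward; pixel columns grow to the right and rows downward; lengths in mm; the calibration is good to about 2 mm. The wrist camera is an equidistant fisheye: a pixel r from the principal point sees the ray r / f radians off the axis. A picture is of the moment at which its call begins: read the wrist's pose just before it.
- arm.close_job(): hands the job in, once; it reports no verdict.
The state is a dict: "clock": time; "q": joint angles; "joint_vel": joint speeds; "effort": joint torques, N m; "tcp_pos": TCP position; "ee_rot": TCP orientation; "contact_force": force on the tool from outside, world axes, zero at the start; "torque": the same for the moment, N m; "opening": finger opening in mm.
Only numpy, scipy, OpenCV 4.12 (cv2) and the standard library are available. Lean on these libraries where they do the work, as an engineer would, in place of code of your own. Each camera call takes 0.05 s, during which the arm holds its last target.

### The job

First wind the moulder's tension wheel clockwise until it goes firm and the needle of the tension gauge stands on the green mark, without forcing it to the red one. Then press every tool lying on the bench fully home in its own matching pocket of the foam tray, and last slide the loaded tray squarely onto the blue tape outline. Leave everything else on the bench where it is.

Things in the scene. Friction and masses are not known exactly. Their poses are not given: they have to be found in the camera images.
- tension_wheel (a joint): slack wound off, rad, by turning the dark flat handwheel (144 mm across, on the dough moulder's grey belt guard, at the left) CLOCKWISE seen from above: starts at 0 to 4, ends at 12.0, when the belt is taut. Then it turns firm and goes on about 0.8 rad more against a spring (not counted here), and stays where left. Sideways push at the knob: about 3 N slack, 7 N as it turns firm, 10 N when right
- gauge_needle (a joint): rad; black needle of the round white tension gauge (66 mm across) on the belt guard, on the far (+x) side of the wheel. 0 while slack (pointing to the machine's -y); once the slack is gone it turns clockwise 3 rad per rad of the wheel. Green rim mark 1.35 to 3.15 (correct, aim 2.4), red mark from 4.5 (14 N). Let go, it stays to within about 0.2; an overshoot winds back to 2.7
- wheel_center (a point): centre of the handwheel at the height of its rim (118 mm above the table), on its vertical axis; turns with the wheel. The belt guard below is 90 mm high; the white machine body, 97 mm and more to the left of the axis, is 170 to 215 mm high
- wheel_knob (a point): middle of the red upright knob of the handwheel: a round grip 24 mm in diameter and 46 mm tall (131 to 177 mm above the table), 60 mm from the wheel's axis; it spins freely on its pin, so it may be held fast and led round in a circle
- tool_tray: loose foam tool tray, 150 mm (x) by 244 mm (y) by 20 mm tall, 0.7 kg, black foam with four die-cut pockets with yellow floors; origin at the centre of its underside. The pockets lie along x, 12 mm deep, floor 8 mm above the underside, each with the outline of its tool plus 2 mm all round, head end to +x
- parking_center (a point): centre, at table height, of the parking spot: an outline of flat blue tape on the table, the size of the tray (150 mm along its x, 244 mm along its y), with a small blue square in the middle, beyond the tray seen from the robot; x and y axes as the tray's when parked
- spanner_grip (a point): spanner, 100 g, may be absent: centre of its grip, half-way up (15 mm above the flat underside it lies on). Grip: bar 70 mm (x -45 to +25 mm from here), 18 mm (y), 30 mm tall; head at x +25 to +60 mm, 10 mm thick: hooked steel head 35 x 39 mm (y -30 to +9 mm of the grip's axis), red grip. Seated, it stands 18 mm out of the foam: hold its upper half
- pocket_spanner (a point): where spanner_grip comes to lie, axes alike, when the spanner is fully home in its pocket: 23 mm above the tray's underside, 3 mm above the foam's top face, 10 mm to -x of the tray's centre; in y -81 mm, the outermost at the tray's -y end
- scraper_grip (a point): scraper, 100 g, may be absent: centre of its grip, half-way up (15 mm above the flat underside it lies on). Grip: bar 70 mm (x -45 to +25 mm from here), 18 mm (y), 30 mm tall; head at x +25 to +60 mm, 10 mm thick: steel blade 35 x 46 mm (y -23 to +23 mm), blue grip. Seated, it stands 18 mm out of the foam: hold its upper half
- pocket_scraper (a point): where scraper_grip comes to lie, axes alike, when the scraper is fully home in its pocket: 23 mm above the tray's underside, 3 mm above the foam's top face, 10 mm to -x of the tray's centre; in y -27 mm
- brush_grip (a point): brush, 100 g, may be absent: centre of its grip, half-way up (15 mm above the flat underside it lies on). Grip: bar 70 mm (x -45 to +25 mm from here), 18 mm (y), 30 mm tall; head at x +25 to +60 mm, 10 mm thick: wooden head 35 x 30 mm (y -15 to +15 mm) with short white tufts on top, pale wooden grip. Seated, it stands 18 mm out of the foam: hold its upper half
- pocket_brush (a point): where brush_grip comes to lie, axes alike, when the brush is fully home in its pocket: 23 mm above the tray's underside, 3 mm above the foam's top face, 10 mm to -x of the tray's centre; in y +27 mm
- gauge_grip (a point): gauge, 100 g, may be absent: centre of its grip, half-way up (15 mm above the flat underside it lies on). Grip: bar 70 mm (x -45 to +25 mm from here), 18 mm (y), 30 mm tall; head at x +25 to +60 mm, 10 mm thick: stepped brass head 35 x 39 mm (y -9 to +30 mm), green grip. Seated, it stands 18 mm out of the foam: hold its upper half
- pocket_gauge (a point): where gauge_grip comes to lie, axes alike, when the gauge is fully home in its pocket: 23 mm above the tray's underside, 3 mm above the foam's top face, 10 mm to -x of the tray's centre; in y +81 mm, the outermost at the tray's +y end
- mug: bystander: blue mug; origin at the centre of its underside; leave it alone
- jar: bystander: closed jar; origin at the centre of its underside; leave it alone
- knurled_nut: bystander: small brass knurled nut; origin at the centre of its underside; leave it alone
- oil_bottle: bystander: white bottle with green label; origin at the centre of its underside; leave it alone
- dough_cutter: bystander: aluminium ring cutter; origin at the centre of its underside; leave it alone

How it is judged (in metres and radians):
On the way, in this order (a step that is already met when the one before it is completed fails the run):
1. the tension wheel is wound firm: the gauge needle is on the green mark (value of joint gauge_needle between 1.35 and 3.15 rad), for 0.2 s.
2. every tool present is fully home in its own pocket (horizontal distance between spanner_grip and pocket_spanner below 0.006 m and z of spanner_grip in the frame of pocket_spanner below 0.003 m and angle between each of spanner_grip, scraper_grip, brush_grip, gauge_grip's own z axis and vertical below 0.1 rad and horizontal distance between scraper_grip and pocket_scraper below 0.006 m and z of scraper_grip in the frame of pocket_scraper below 0.003 m and horizontal distance between brush_grip and pocket_brush below 0.006 m and z of brush_grip in the frame of pocket_brush below 0.003 m and horizontal distance between gauge_grip and pocket_gauge below 0.006 m and z of gauge_grip in the frame of pocket_gauge below 0.003 m), for 0.2 s.
3. the tray lies on the tape outline (horizontal distance between tool_tray and parking_center below 0.015 m and angle between the x axis of tool_tray and the x axis of parking_center, either way round below 0.12 rad), for 0.2 s.
At the end, for the whole second after the job is handed in: Wheel let go, gauge needle on the green mark (1.35 to 3.15 rad); every tool present in its own pocket (within 6 mm sideways and 3 mm in height, tilt under 0.1 rad); the tray at rest, its centre within 15 mm of the outline's and turned less than 0.12 rad from it (all of step 1 and all of step 2 and all of step 3 and linear speed of tool_tray below 0.01 m/s); the robot touches nothing.
It fails at once if the wheel is overwound: the gauge needle reaches the red mark (value of joint gauge_needle above 4.5 rad).
It fails at once if a bystander is moved by more than 5 cm or tipped over (distance of any of mug, jar, knurled_nut, oil_bottle, dough_cutter from where it was at the start of the episode above 0.05 m or angle between any of mug, jar, knurled_nut, oil_bottle, dough_cutter's own z axis and vertical above 0.5 rad).
Of spanner, scraper, brush, gauge only 2 to 4 are there at a start; the rules pass over those that are not, and their reading is None.
At some moment in a run one of spanner, scraper, brush, gauge may be knocked a few centimetres aside while the robot is not near it.
Once in a run the grip may slacken for a moment while it holds something.
It also fails if it takes over 210 s, if anything falls off the work surface, if the arm or the gripper's body presses on something with over 40 N, if the wrist force passes 120 N, or if a joint passes its speed limit or range.

## Working session

There is one attempt and no reset: what is moved stays moved. The work goes in short steps, Python scripts to look and compute and a tool call to move; the robot and the scene stay as the last step left them, time stands still between calls to the robot, and variables do not carry over. Pictures are saved under pics/ and viewed, and the job is handed in when it is done.

Besides the shell and the picture viewer there is one more tool, called after "Request:" as name(argument=value, ...), one argument or row to a line, values as JSON. arm_command: Moves the arm, as the interface text tells. Its arguments: {"type":"object","properties":{"increments":{"type":"array","items":{"type":"array","items":{"type":"number"}}},"force":{"type":"number"}},"required":["increments"]}

```bash
ls -la; mkdir -p pics; python3 - <<'E'
from station import arm
import cv2
s=arm.observe()
for k,v in s.items(): print(k,v)
for n in ["side","top","wrist"]:
    d=arm.get_image(n)
    cv2.imwrite(f"pics/{n}0.png",d["img"][:,:,::-1])
    print(n,d["intrinsics"].tolist(),d.get("eye"),d.get("orientation"),d.get("mount"))
E
```

```text
total 12
drwxr-xr-x  3 agent agent 4096 Dec  7 04:16 .
drwxr-xr-x 23 root  root  4096 Dec  7 04:16 ..
drwxr-xr-x  2 agent agent 4096 Dec  7 04:16 pics
clock 0.0
q [ 1.03540837e+00  1.24455717e-01  1.65167842e+00  1.82329863e-06
  1.36753727e+00 -8.26099885e-02]
joint_vel [ 1.20763220e-03 -1.19082384e-03 -6.32699168e-04 -1.15965689e-03
  3.39384608e-05  3.51644555e-04]
effort [-4.10085268e-04 -4.23597836e+01 -3.65464783e+01 -9.83692735e-05
  6.85002218e-03 -7.61384342e-06]
tcp_pos [284.06481296 583.94958162 230.08239374]
ee_rot [[ 4.37464503e-01  8.99235053e-01 -1.06205827e-03]
 [ 8.99233294e-01 -4.37465758e-01 -1.78695535e-03]
 [-2.07150702e-03 -1.73308620e-04 -9.99997839e-01]]
contact_force [ 0.40004397 -0.23485704 -0.26144105]
torque [-0.01630762 -0.06954014 -0.0319618 ]
opening 85.26623731890774
side [[529.3699794495093, 0.0, 312.3377510234747], [0.0, 529.3699794495093, 234.953611922332], [0.0, 0.0, 1.0]] [-139.4411297  -762.38542653  935.05022638] [[ 0.68495685 -0.47663168  0.55105022]
 [-0.72835139 -0.42885366  0.53440507]
 [-0.01839448 -0.76740262 -0.64090161]] None
top [[541.2377821988578, 0.0, 324.2865814723112], [0.0, 541.2377821988578, 239.17778461346538], [0.0, 0.0, 1.0]] [ 343.19290591 -118.65339647 1669.18503802] [[ 0.00507622 -0.98985765  0.14197208]
 [-0.99986992 -0.00285068  0.01587488]
 [-0.01530915 -0.14203419 -0.98974336]] None
wrist [[371.64829954431775, 0.0, 321.4378182302147], [0.0, 371.64829954431775, 244.46406096833647], [0.0, 0.0, 1.0]] None None [[ 9.99999691e-01  1.08924735e-04 -7.78200411e-04  2.01200572e-01]
 [ 1.21741759e-04  9.56911703e-01  2.90379023e-01 -7.43929765e+01]
 [ 7.76298539e-04 -2.90379028e-01  9.56911395e-01 -1.42740421e+02]
 [ 0.00000000e+00  0.00000000e+00  0.00000000e+00  1.00000000e+00]]
```

View pics/top0.png

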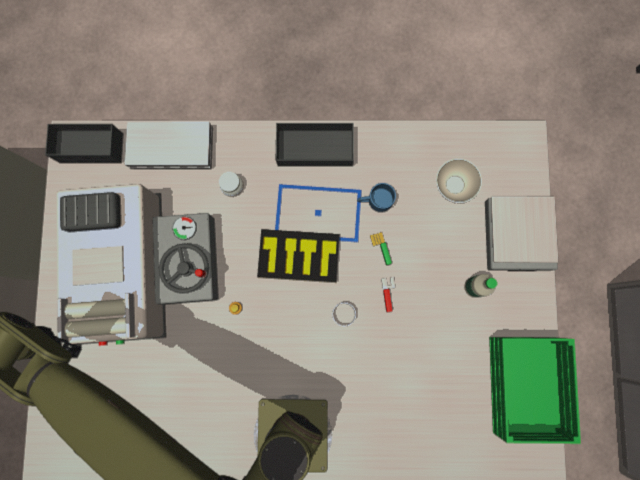

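View pics/side0.png

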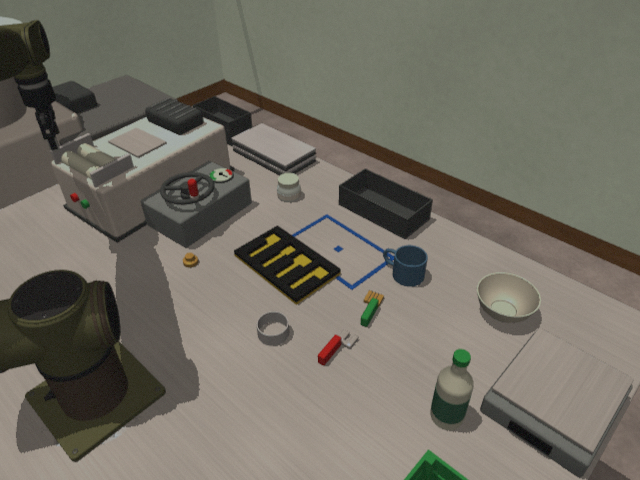

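View pics/wrist0.png

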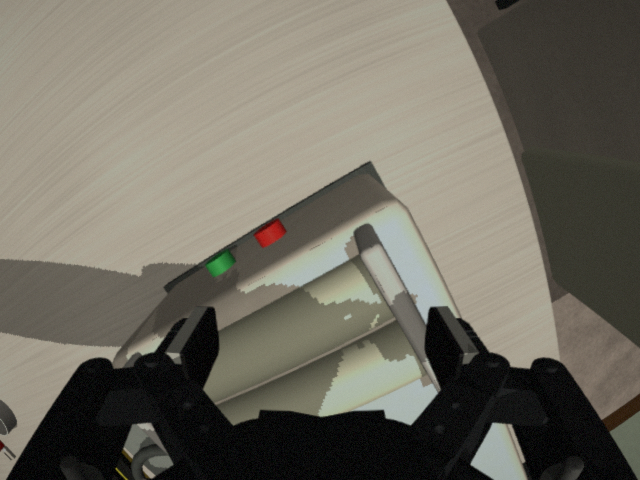

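The top view shows the wheel hub near (185,268), its red knob at (200,272), the gauge at (185,228) and the tray at (299,256). The outline is at (318,212), the green gauge tool at (383,248) and the red spanner at (388,295). I'll measure these and check for a camouflaged brush.

```bash
cat > h.py <<'E'
import numpy as np, cv2
from station import arm
def grab(n,save=None):
    s=arm.observe()
    d=arm.get_image(n); d["s"]=s
    if save: cv2.imwrite(save,d["img"][:,:,::-1])
    if n=="wrist":
        T=np.eye(4);T[:3,:3]=s["ee_rot"];T[:3,3]=s["tcp_pos"]
        M=T@np.array(d["mount"]); d["R"]=M[:3,:3]; d["t"]=M[:3,3]
    else:
        d["R"]=np.array(d["orientation"]); d["t"]=np.array(d["eye"])
    d["fish"]=n=="wrist"
    return d
def rays(d,u,v):
    K=d["intrinsics"];x=(np.asarray(u,float)-K[0][2])/K[0][0];y=(np.asarray(v,float)-K[1][2])/K[1][1]
    if d["fish"]:
        r=np.hypot(x,y)+1e-12; return np.stack([x/r*np.tan(r),y/r*np.tan(r),np.ones_like(r)],-1)
    return np.stack([x,y,np.ones_like(x)],-1)
def onplane(d,u,v,z):
    w=rays(d,u,v)@d["R"].T; k=(z-d["t"][2])/w[...,2]; return d["t"]+w*k[...,None]
def cloud(d):
    v,u=np.mgrid[:480,:640]; P=rays(d,u,v)*d["z_map"][...,None]; return P@d["R"].T+d["t"]
def proj(d,P):
    p=(np.asarray(P,float)-d["t"])@d["R"]; K=d["intrinsics"]
    if d["fish"]:
        rr=np.hypot(p[...,0],p[...,1])+1e-12; th=np.arctan2(rr,p[...,2]); x=p[...,0]/rr*th;y=p[...,1]/rr*th
    else: x=p[...,0]/p[...,2];y=p[...,1]/p[...,2]
    return np.stack([K[0][0]*x+K[0][2],K[1][1]*y+K[1][2]],-1)
E
python3 - <<'E'
from h import *
for n in("top","side"):
    d=grab(n); P=cloud(d)
    img=d["img"].astype(int); hsv=cv2.cvtColor(d["img"],cv2.COLOR_RGB2HSV)
    ok=d["z_map"]>0
    print(n,"valid",ok.mean())
    def rep(name,m,zlo,zhi,box):
        m=m&ok&(P[...,2]>zlo)&(P[...,2]<zhi)&(P[...,0]>box[0])&(P[...,0]<box[1])&(P[...,1]>box[2])&(P[...,1]<box[3])
        q=P[m]
        if len(q)<3: print(name,len(q));return
        print(name,len(q),q.mean(0).round(1),"lo",np.percentile(q,2,0).round(0),"hi",np.percentile(q,98,0).round(0))
        if len(q)>10:
            r=cv2.minAreaRect(q[:,:2].astype(np.float32));print("   rect",r)
    H,S,V=hsv[...,0],hsv[...,1],hsv[...,2]
    red=((H<8)|(H>172))&(S>130); green=(H>45)&(H<85)&(S>120); yel=(H>22)&(H<35)&(S>150); blue=(H>100)&(H<125)&(S>120)
    brass=(H>10)&(H<25)&(S>120)
    W=(300,900,-300,420)
    rep("knob",red,120,200,(300,900,150,420))
    rep("red tool",red,-10,50,(300,900,-300,150))
    rep("green tool",green,-10,50,(300,900,-200,150))
    rep("brass",brass,-10,50,(300,900,-200,150))
    rep("yel",yel,-10,50,W)
    rep("blue tape",blue,-12,6,(500,900,-100,200))
    rep("tray",(P[...,2]>12),12,30,(500,750,-60,200))
    rep("tools",(P[...,2]>20),20,40,(400,750,-300,-70))
    big=cv2.resize(d["img"][100:400,150:550] if n=="top" else d["img"][150:400,120:520],(800,600),interpolation=cv2.INTER_CUBIC) if n=="top" else cv2.resize(d["img"][130:430,130:530],(800,600),interpolation=cv2.INTER_CUBIC)
    cv2.imwrite(f"pics/{n}_zoom.png",big[:,:,::-1])
    if n=="top":
        m=ok&(P[...,2]>8)&(P[...,0]>250)&(P[...,0]<800)&(P[...,1]>-450)&(P[...,1]<420)
        vis=np.clip(P[...,2]*4,0,255).astype(np.uint8); vis[~m]=0; cv2.imwrite("pics/height.png",vis)
E
```

```text
top valid 0.996005859375
knob 65 [463.2 251.9 171.9] lo [454. 242. 148.] hi [473. 264. 181.]
   rect ((463.5487060546875, 259.5362854003906), (35.340457916259766, 19.795406341552734), 87.30194854736328)
red tool 136 [ 394.  -283.5   27.9] lo [ 361. -294.   18.] hi [ 427. -273.   37.]
   rect ((394.430419921875, -284.2020568847656), (67.06952667236328, 18.01650619506836), 6.975830078125)
green tool 0
brass 105 [524.6   7.2  17.4] lo [475. -82.   7.] hi [584.  99.  26.]
   rect ((528.8592529296875, 9.517845153808594), (183.97593688964844, 109.44335174560547), 86.36962127685547)
yel 1519 [533.6 -14.5   8.6] lo [ 374. -240.   -1.] hi [585. 174.  25.]
   rect ((534.5543823242188, -15.119781494140625), (182.765380859375, 505.7632751464844), 22.022985458374023)
blue tape 267 [711.    4.6  -0.8] lo [620. -93.  -9.] hi [756.  60.   6.]
   rect ((681.43896484375, -18.257308959960938), (153.8596649169922, 145.7402801513672), 85.87849426269531)
tray 1173 [561.4  34.5  18.9] lo [503. -55.  12.] hi [720. 170.  27.]
   rect ((588.161865234375, 83.54383850097656), (330.41314697265625, 172.9809875488
[... 839 characters left out ...]
o [ 457. -134.    3.] hi [586.  92.  23.]
   rect ((527.9197387695312, -17.6593017578125), (239.76280212402344, 145.67919921875), 86.80680847167969)
blue tape 219 [713.7  -2.5   2. ] lo [632. -95.  -2.] hi [756.  57.   5.]
   rect ((687.5700073242188, -17.170501708984375), (150.06988525390625, 136.11044311523438), 84.45713806152344)
tray 1366 [566.3  36.2  20. ] lo [503. -57.  13.] hi [734. 181.  26.]
   rect ((590.7093505859375, 83.70590209960938), (335.18231201171875, 176.76817321777344), 56.55949783325195)
tools 1189 [ 563.5 -192.8   26. ] lo [ 407. -296.   20.] hi [746. -72.  38.]
   rect ((574.309814453125, -184.85842895507812), (348.4754638671875, 229.8413848876953), 0.143162339925766)
```

View pics/top_zoom.png

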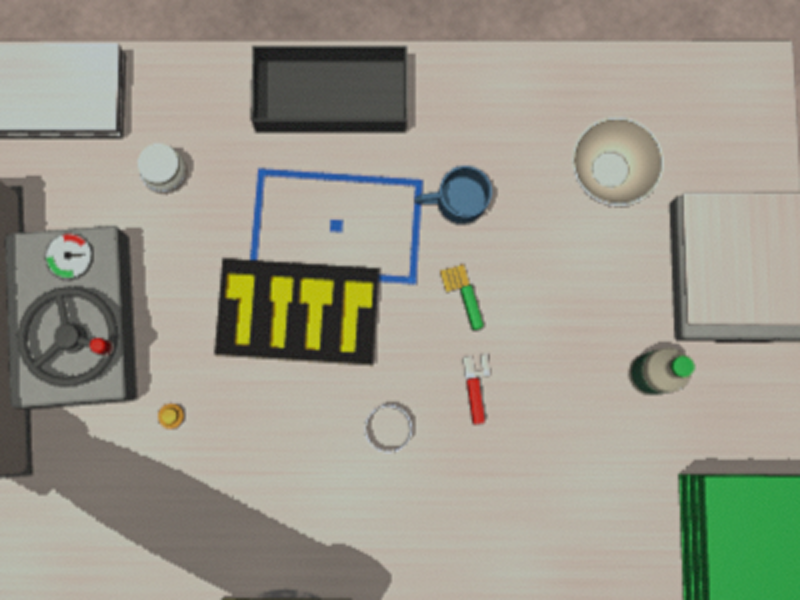

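View pics/side_zoom.png

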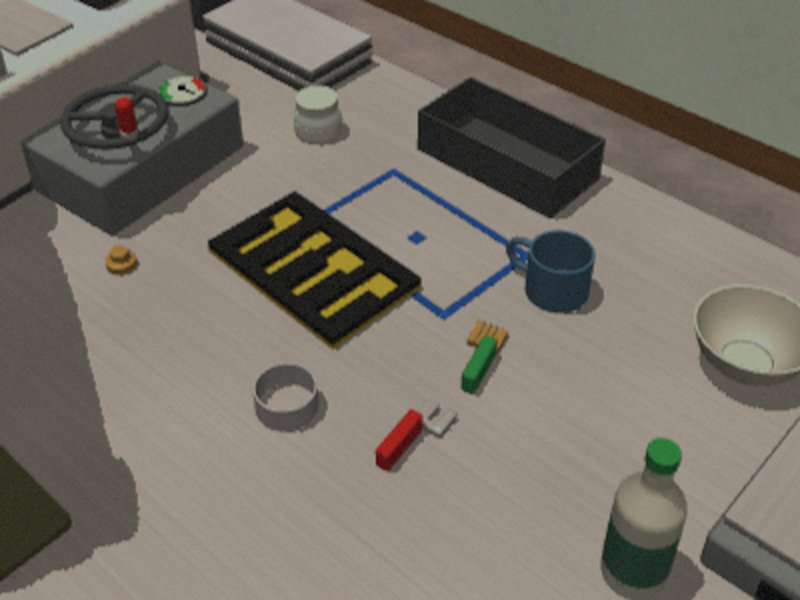

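View pics/height.png

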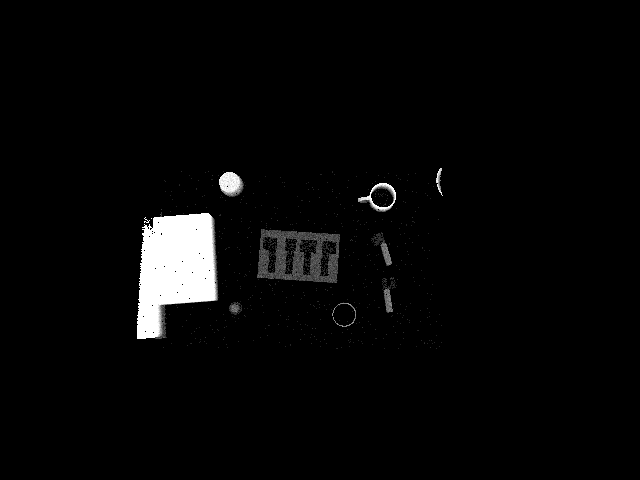

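Only two tools are present: the red spanner and the green gauge. Next I'll measure the wheel, tray, outline and tools accurately.

```bash
cat > meas.py <<'E'
from h import *
def rectfit(mask,d,z):
    n,lab,st,c=cv2.connectedComponentsWithStats(mask.astype(np.uint8),connectivity=8)
    i=1+np.argmax(st[1:,4]); v,u=np.nonzero(lab==i); q=onplane(d,u,v,z)[:,:2].astype(np.float32)
    return cv2.minAreaRect(q),st[i]
if __name__=="__main__":
  for n in("top","side"):
    d=grab(n);P=cloud(d);hsv=cv2.cvtColor(d["img"],cv2.COLOR_RGB2HSV);H,S,V=[hsv[...,i] for i in range(3)]
    X,Y,Z=P[...,0],P[...,1],P[...,2]
    print("==",n)
    # gauge / spanner grips
    red=((H<8)|(H>172))&(S>130)&(Z<60)&(X<480)&(X>340)&(Y<-240)&(Y>-330)
    print("red",rectfit(red&(Z>24),d,30))
    g=(H>45)&(H<85)&(S>100)&(Z<60)&(X<620)&(X>440)&(Y<-200)&(Y>-330)
    print("green",rectfit(g&(Z>24),d,30))
    blue=(H>100)&(H<125)&(S>120)&(Z<12)&(X>550)&(X<800)&(Y>-160)&(Y<160)
    nn,lab,st,c=cv2.connectedComponentsWithStats(blue.astype(np.uint8),connectivity=8)
    for i in range(1,nn):
        if st[i,4]>8:
            v,u=np.nonzero(lab==i);q=onplane(d,u,v,0.)[:,:2].astype(np.float32);print("blue",st[i],q.mean(0).round(1),cv2.minAreaRect(q))
    tray=(Z>12)&(Z<30)&(X>440)&(X<640)&(Y>-130)&(Y<170)&(V<60)
    v,u=np.nonzero(tray);q=onplane(d,u,v,20.)[:,:2]
    print("tray",rectfit(tray,d,20.))
    # wheel rim
    rim=(Z>108)&(Z<128)&(X>380)&(X<640)&(Y>150)&(Y<420)
    v,u=np.nonzero(rim);q=onplane(d,u,v,118.)
    print("rim",len(q),cv2.minEnclosingCircle(q[:,:2].astype(np.float32)),cv2.fitEllipse(q[:,:2].astype(np.float32)[cv2.convexHull(q[:,:2].astype(np.float32),returnPoints=False)[:,0]]))
    k=((H<8)|(H>172))&(S>120)&(Z>125)&(X>400)&(X<620)&(Y>150)&(Y<400)
    print("knob top",rectfit(k&(Z>165),d,177.)) ; q=P[k];print(q.mean(0),len(q))
    gz=P[(X>540)&(X<640)&(Y>220)&(Y<330)&(Z>80)&(Z<130)]; print("gauge z pct",np.percentile(gz[:,2],[5,50,95]) if len(gz) else None)
    b=P[(X>400)&(X<640)&(Y>320)&(Y<420)&(Z>60)]; print("body",np.percentile(b,[5,50,95,99],axis=0).round(0))
E
python3 meas.py
```

```text
== top
red (((394.05706787109375, -283.35223388671875), (66.6273193359375, 18.081510543823242), 8.097782135009766), array([384, 289,   8,  23, 119], dtype=int32))
green (((535.51513671875, -279.433349609375), (66.60325622558594, 16.401573181152344), 15.96489143371582), array([381, 243,  10,  22, 103], dtype=int32))
blue [275 185  72  45 305] [721.  -11.1] ((727.8118896484375, -21.591842651367188), (120.93859100341797, 255.05979919433594), 29.471742630004883)
blue [315 210   6   6  29] [668.  -70.3] ((667.1632690429688, -70.14338684082031), (16.006351470947266, 15.705069541931152), 0.35527947545051575)
blue [339 238   8   3  21] [ 583.7 -150. ] ((583.3497924804688, -148.61700439453125), (6.293399333953857, 21.79853630065918), 0.16310901939868927)
tray (((530.1930541992188, -12.210601806640625), (239.10984802246094, 146.03854370117188), 86.50496673583984), array([ 258,  230,   79,   52, 1987], dtype=int32))
rim 1012 ((509.1944580078125, 364.62274169921875), 132.63375854492188) ((508.177490234375, 343.24334716796875), (189.7382049560547, 310.7917785644531), 92.57444763183594)
knob top (
[... 1033 characters left out ...]
4638977050781), 88.05421447753906)
tray (((527.6864013671875, -17.015350341796875), (244.55638122558594, 154.46002197265625), 86.41650390625), array([ 234,  226,  103,   74, 2648], dtype=int32))
rim 1191 ((516.9141235351562, 367.956298828125), 142.85748291015625) ((501.4206237792969, 359.6248779296875), (222.1246337890625, 279.10650634765625), 114.98394775390625)
knob top (((458.0174560546875, 240.16006469726562), (38.91404724121094, 20.23883819580078), 53.49016189575195), array([188, 179,   9,   9,  61], dtype=int32))
[461.7018444  248.21803188 158.93128523] 143
gauge z pct [ 84.35412872  92.05802393 122.60916063]
body [[409. 328.  89.]
 [497. 405. 120.]
 [618. 418. 167.]
 [634. 419. 171.]]
```

Request:
arm_command(
  increments=[
    [0,0,0,0,0,-0.05,-1],
    [0,0,0,0,0,-0.1,-1],
    [0,0,1.118,-0.201,0.305,-0.1,-1],
    [0,0,1.118,-0.201,0.305,-0.1,-1],
    [0,0,1.118,-0.201,0.305,-0.1,-1],
    [0,0,1.118,-0.201,0.305,-0.1,-1],
    [0,0,1.118,-0.201,0.305,-0.1,-1],
    [0,0,1.118,-0.201,0.305,-0.1,-1],
    [0,0,1.118,-0.201,0.305,-0.1,-1],
    [0,0,1.118,-0.201,0.305,-0.1,-1],
    [0,0,1.118,-0.201,0.305,-0.1,-1],
    [0,0,1.118,-0.201,0.305,-0.1,-1],
  ],
  force=60,
)

```text
clock: 1.55
tcp_pos: [470.7, 270.3, 331.3]
ee_rot: [[1.0, 0.0, -0.0], [0.0, -1.0, 0.0], [-0.0, -0.0, -1.0]]
contact_force: [1.3, -0.3, 0.4]
opening: 85.5
```

```bash
python3 - <<'E'
from h import *
d=grab("wrist","pics/w1.png"); s=d["s"]
print(s["clock"],s["tcp_pos"],s["ee_rot"].round(3) if hasattr(s["ee_rot"],"round") else s["ee_rot"],s["q"],s["contact_force"])
E
```

```text
1.55 [470.66298452 270.32693139 331.3494566 ] [[ 1.  0. -0.]
 [ 0. -1.  0.]
 [-0. -0. -1.]] [ 4.22182613e-01 -1.58061350e-01  1.76268462e+00  4.94182765e-04
  1.53697419e+00  4.21722146e-01] [ 1.27815824 -0.25894812  0.37137238]
```

View pics/w1.png

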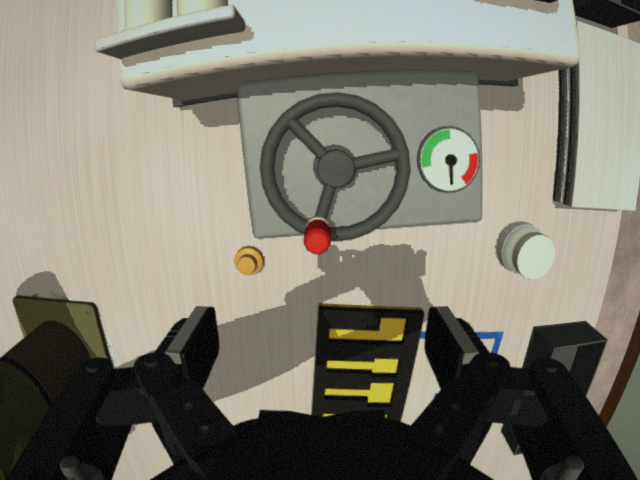

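The wrist view shows the whole wheel with its hub at (336,167) and the knob at (317,237). The gauge is at (449,160), with the needle pointing down the image (-y, slack). I'll fit the circle next.

```bash
cat > wheel.py <<'E'
from h import *
from scipy.optimize import least_squares
def run():
    d=grab("wrist");P=cloud(d);X,Y,Z=P[...,0],P[...,1],P[...,2]
    hsv=cv2.cvtColor(d["img"],cv2.COLOR_RGB2HSV);H,S,V=[hsv[...,i] for i in range(3)]
    near=(np.hypot(X-480,Y-305)<100)
    dark=near&(V<110)&(Z>104)&(Z<135)
    q=P[dark]; print("wheel z pct",np.percentile(q[:,2],[5,50,95]).round(1),len(q))
    r=lambda p,q:np.hypot(q[:,0]-p[0],q[:,1]-p[1])
    c=np.array([480.,305.])
    for it in range(10):
        rr=r(c,q); rimq=q[(rr>56)&(rr<78)]
        s=least_squares(lambda p:np.abs(r(p,rimq)-p[2])-0,[*c,66.],loss="soft_l1");c=s.x[:2]
    print("center",s.x.round(1),len(rimq))
    k=((H<8)|(H>172))&(S>110)&near&(Z>128)
    qk=P[k];top=qk[qk[:,2]>172]
    print("knob z max",np.percentile(qk[:,2],98),"top",cv2.minEnclosingCircle(top[:,:2].astype(np.float32)), "mean",top.mean(0))
    return d,c
if __name__=="__main__":
    d,c=run()
    P=cloud(d);X,Y,Z=P[...,0],P[...,1],P[...,2]
    b=(Y>c[1]+60)&(Y<c[1]+200)&(X>c[0]-130)&(X<c[0]+130)
    for y0 in range(60,200,10):
        m=b&(Y>c[1]+y0)&(Y<c[1]+y0+10)
        print(y0,np.percentile(Z[m],[5,50,95,99.5]).round(0) if m.sum() else None)
E
python3 wheel.py
```

```text
wheel z pct [119.1 124.1 129.2] 8501
center [483.  313.7  64.6] 5716
knob z max 433.7178927604717 top ((471.0274658203125, 273.23968505859375), 72.05499267578125) mean [471.03022742 269.57562125 297.17637042]
60 [ 88.  91. 125. 126.]
70 [ 88.  90.  92. 123.]
80 [ 65.  90. 159. 165.]
90 [ 88. 138. 169. 171.]
100 [ 89. 167. 171. 172.]
110 [168. 170. 206. 210.]
120 [169. 171. 211. 212.]
130 [169. 170. 192. 209.]
140 [169. 170. 192. 195.]
150 [169. 170. 171. 179.]
160 [169. 170. 171. 171.]
170 None
180 None
190 None
```

```bash
python3 - <<'E'
from h import *
d=grab("wrist");P=cloud(d);X,Y,Z=P[...,0],P[...,1],P[...,2];ok=d["z_map"]>0
hsv=cv2.cvtColor(d["img"],cv2.COLOR_RGB2HSV);H,S,V=[hsv[...,i] for i in range(3)]
k=((H<8)|(H>172))&(S>110)&ok&(np.hypot(X-483,Y-313)<100)&(Z>125)&(Z<190)
q=P[k];print(len(q),np.percentile(q[:,2],[2,50,90,98]))
t=q[q[:,2]>170];c=cv2.minEnclosingCircle(t[:,:2].astype(np.float32));print(t.mean(0),c, np.percentile(t[:,:2],[2,98],axis=0))
# image-based: rim outer contour fit
dark=(V<110)&ok&(Z>110)&(Z<132)&(np.hypot(X-483,Y-313)<90)
cs,_=cv2.findContours(cv2.morphologyEx(dark.astype(np.uint8),cv2.MORPH_CLOSE,np.ones((3,3))),cv2.RETR_EXTERNAL,cv2.CHAIN_APPROX_NONE)
cc=max(cs,key=len)[:,0];w=onplane(d,cc[:,0],cc[:,1],118.)
from scipy.optimize import least_squares
f=least_squares(lambda p:np.hypot(w[:,0]-p[0],w[:,1]-p[1])-p[2],[483,313,72],loss="soft_l1");print("outer fit z118",f.x)
w=onplane(d,cc[:,0],cc[:,1],124.)
f=least_squares(lambda p:np.hypot(w[:,0]-p[0],w[:,1]-p[1])-p[2],[483,313,72],loss="soft_l1");print("outer fit z124",f.x)
c=f.x[:2]; kk=t.mean(0)[:2]; print("knob rel",kk-c,np.hypot(*(kk-c)),np.degrees(np.arctan2(*(kk-c)[::-1])))
# guard orientation: edges of guard top
g=ok&(Z>85)&(Z<95)&(X>350)&(X<700)&(Y>200)&(Y<420)
print(cv2.minAreaRect(P[g][:,:2].astype(np.float32)))
E
```

```text
755 [144.02934068 175.62090404 177.59768634 178.35598646]
[466.43377543 257.56754773 175.87981067] ((466.59893798828125, 256.4691467285156), 11.856507301330566) [[455.99508809 247.25656353]
 [476.24201544 266.81968439]]
outer fit z118 [489.02135976 315.81769589  67.60782749]
outer fit z124 [488.70292713 316.31972393  66.47221985]
knob rel [-22.2691517 -58.7521762] 62.83099016825254 -110.75847920130134
((501.58673095703125, 327.183837890625), (289.3974304199219, 170.6930389404297), 4.692734241485596)
```

```bash
python3 - <<'E'
from h import *
from scipy.optimize import minimize
d=grab("wrist");img=d["img"];hsv=cv2.cvtColor(img,cv2.COLOR_RGB2HSV)
V=cv2.GaussianBlur(hsv[...,2],(3,3),0).astype(np.float32)
a=np.radians(np.arange(0,360,2))
keep=np.abs((np.degrees(a)-249+180)%360-180)>20
a=a[keep]
def samp(cx,cy,r,z=118.):
    p=proj(d,np.stack([cx+r*np.cos(a),cy+r*np.sin(a),np.full_like(a,z)],-1)).astype(np.float32)
    return cv2.remap(V,p[:,0].reshape(-1,1),p[:,1].reshape(-1,1),cv2.INTER_LINEAR)[:,0]
def cost(p):
    # outer edge: bright outside, dark inside ; inner edge too
    return -np.mean(np.clip(samp(p[0],p[1],75)-samp(p[0],p[1],69),-60,60))
best=min(((cost((x,y)),x,y) for x in np.arange(475,495,.5) for y in np.arange(303,323,.5)));print(best)
c=best[1:]
for r in range(50,84,2): print(r,samp(*c,r).mean().round(0),end="; ")
o=cv2.resize(img[60:280,220:500],None,fx=2.8,fy=2.7,interpolation=cv2.INTER_CUBIC)[:,:,::-1].copy()
for r,z in((72,118),(60,118),(12,177)):
    cc=c if r!=12 else (466.5,257)
    for t in np.radians(np.arange(0,360,3)):
        p=proj(d,np.array([cc[0]+r*np.cos(t),cc[1]+r*np.sin(t),z]));cv2.circle(o,(int((p[0]-220)*2.8),int((p[1]-60)*2.7)),1,(0,255,255),-1)
cv2.imwrite("pics/wheelfit.png",o)
E
```

```text
(np.float32(-59.851055), np.float64(483.5), np.float64(312.5))
50 137.0; 52 123.0; 54 113.0; 56 104.0; 58 82.0; 60 57.0; 62 64.0; 64 75.0; 66 82.0; 68 81.0; 70 74.0; 72 86.0; 74 142.0; 76 156.0; 78 153.0; 80 148.0; 82 143.0;
```

View pics/wheelfit.png

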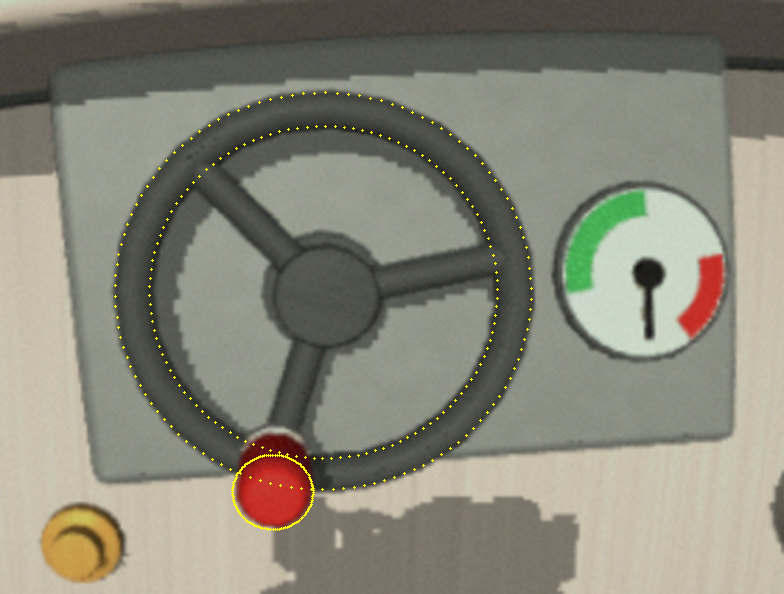

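Request:
arm_command(
  increments=[
    [0,0,0,-0.0047,0.0143,0.04,-1],
    [0,0,0,-0.0047,0.0143,0.08,-1],
    [0,0,0,-0.0047,0.0143,0.12,-1],
    [0,0,0,-0.0047,0.0143,0.15,-1],
    [0,0,0,-0.0047,0.0143,0.18,-1],
    [0,0,0,-0.0047,0.0143,0.188,-1],
    [0,0,0,-0.0047,0.0143,0.188,-1],
    [0,0,0,-0.0047,0.0143,0.188,-1],
  ],
  force=40,
)

```text
clock: 2.55
tcp_pos: [466.8, 256.8, 145.1]
ee_rot: [[1.0, 0.001, 0.002], [0.001, -1.0, 0.001], [0.002, -0.001, -1.0]]
contact_force: [0.3, -0.5, 0.5]
opening: 85.8
```

```bash
python3 - <<'E'
from h import *
d=grab("wrist","pics/w2.png"); s=d["s"]
print(s["clock"],s["tcp_pos"],s["contact_force"])
for p in ([466,256,177],[478,256,177],[454,256,177]): print(proj(d,np.array(p,float)))
E
```

```text
2.55 [466.82697461 256.8099998  145.05983142] [ 0.31954638 -0.45674459  0.51179681]
[319.75228376 356.31588887]
[353.47075897 356.04453007]
[286.05371222 355.98449605]
```

View pics/w2.png

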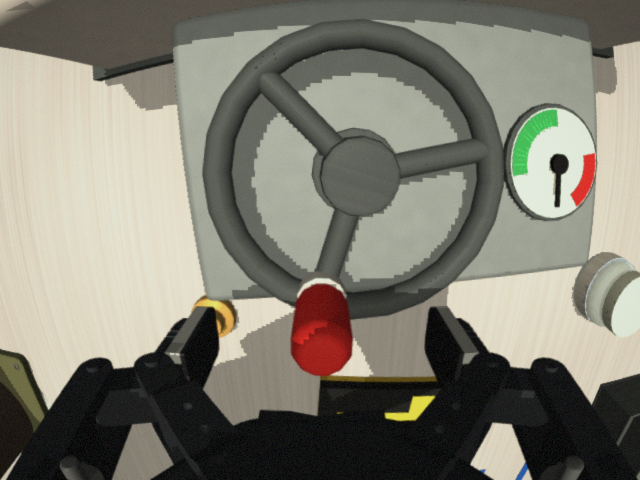

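```bash
python3 - <<'E'
from h import *
d=grab("wrist");P=cloud(d);X,Y,Z=P[...,0],P[...,1],P[...,2];ok=d["z_map"]>0
hsv=cv2.cvtColor(d["img"],cv2.COLOR_RGB2HSV);H,S,V=[hsv[...,i] for i in range(3)]
k=((H<8)|(H>172))&(S>110)&ok;v,u=np.nonzero(k);m=(u>280)&(u<365)&(v>270)&(v<385);u,v=u[m],v[m]
q=P[v,u]
for r in range(275,380,8):
    s=(v>=r)&(v<r+8); print(r,np.median(q[s],0).round(1),u[s].min(),u[s].max())
t=q[(q[:,2]>172)];print(t.mean(0),np.percentile(t,[1,99],axis=0),len(t))
o=cv2.resize(d["img"][250:400,260:460],None,fx=4,fy=4)[:,:,::-1].copy()
for c in((466.5,257),(467,259)):
  for a in np.radians(range(0,360,6)):
    p=proj(d,np.array([c[0]+12*np.cos(a),c[1]+12*np.sin(a),177]));cv2.circle(o,(int((p[0]-260)*4),int((p[1]-250)*4)),1,(0,255,255),-1)
cv2.imwrite("pics/knob.png",o)
E
```

```text
return _methods._mean(a, axis=axis, dtype=dtype,
  ret = um.true_divide(
Traceback (most recent call last):
ValueError: zero-size array to reduction operation minimum which has no identity
```

```bash
python3 - <<'E'
from h import *
d=grab("wrist");P=cloud(d);ok=d["z_map"]>0
hsv=cv2.cvtColor(d["img"],cv2.COLOR_RGB2HSV);H,S,V=[hsv[...,i] for i in range(3)]
k=((H<8)|(H>172))&(S>110)&ok;v,u=np.nonzero(k);m=(u>280)&(u<365)&(v>285)&(v<385);u,v=u[m],v[m]
q=P[v,u]
for r in range(285,376,8):
    s=(v>=r)&(v<r+8); print(r,np.median(q[s],0).round(1),u[s].min(),u[s].max()) if s.any() else None
t=q[(q[:,2]>172)];print(t.mean(0),np.percentile(t,[1,99],axis=0),len(t))
o=cv2.resize(d["img"][250:400,260:460],None,fx=4,fy=4)[:,:,::-1].copy()
for c,col in(((466.5,257),(0,255,255)),((467,259),(255,255,0))):
  for a in np.radians(range(0,360,6)):
    p=proj(d,np.array([c[0]+12*np.cos(a),c[1]+12*np.sin(a),177.]));cv2.circle(o,(int((p[0]-260)*4),int((p[1]-250)*4)),1,col,-1)
cv2.imwrite("pics/knob.png",o)
E
```

```text
285 [466.5 267.  141.9] 301 340
293 [466.5 266.3 148.7] 295 345
301 [466.5 266.  155.6] 294 346
309 [466.7 266.1 162.6] 293 348
317 [466.5 266.1 169.2] 292 348
325 [466.5 264.8 173. ] 291 350
333 [466.5 262.9 175.7] 290 350
341 [466.5 260.2 176.7] 290 350
349 [466.5 256.9 176.9] 290 350
357 [466.5 253.7 177. ] 293 347
365 [466.5 250.3 177. ] 298 341
373 [466.1 247.4 176.5] 311 328
[466.45139743 258.48797307 176.06271538] [[456.14703942 248.06660743 172.13689733]
 [476.6809479  266.81525302 178.16229228]] 2443
```

View pics/knob.png

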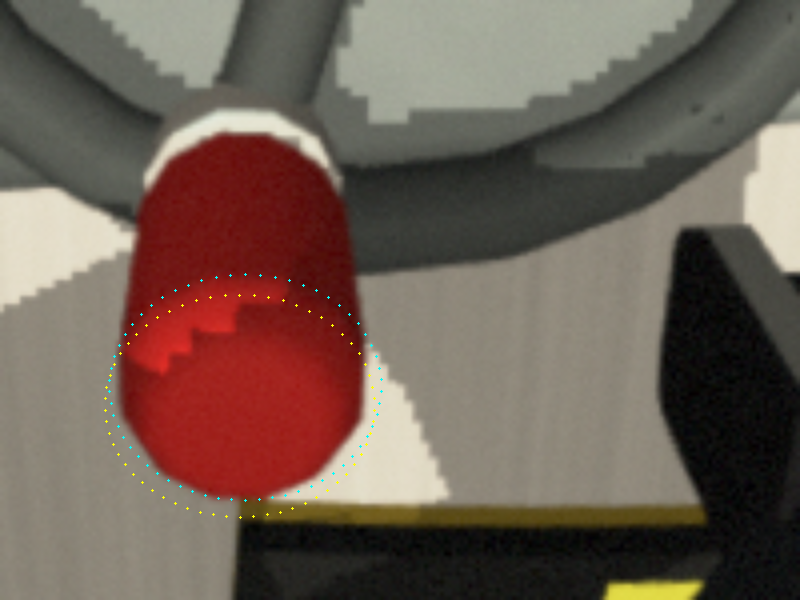

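Request:
arm_command(
  increments=[
    [0,0,0,0,0.0008,0,1],
    [0,0,0,0,0.0008,0,1],
    [0,0,0,0,0.0008,0,1],
    [0,0,0,0,0.0008,0,1],
    [0,0,0,0,0.0008,0,1],
    [0,0,0,0,0.0008,0,1],
    [0,0,0,0,0.0008,0,1],
    [0,0,0,0,0.0008,0,1],
  ],
  force=40,
)

```text
clock: 3.5
tcp_pos: [466.1, 255.2, 143.5]
ee_rot: [[1.0, 0.0, 0.0], [0.0, -1.0, -0.0], [0.0, 0.0, -1.0]]
contact_force: [-0.5, -0.5, 2.2]
opening: 22.9
```

```bash
cat > arc.py <<'E'
import sys,numpy as np,json
# arc.py cx cy r th0 step n
cx,cy,r,t0,st,n=map(float,sys.argv[1:])
rows=[]
for i in range(1,int(n)+1):
    t=t0-st*i
    dx=r*(np.cos(t)-np.cos(t0));dy=r*(np.sin(t)-np.sin(t0))
    rows.append([0,0,0,round(dx/1000,4),round(-dy/1000,4),0,1])
print(json.dumps(rows)); print("end th",t0-st*n, "pos",cx+r*np.cos(t),cy+r*np.sin(t))
E
python3 arc.py 483.5 312.5 60 -1.866 0.15 12
```

```text
[[0, 0, 0, -0.0084, -0.0033, 0, 1], [0, 0, 0, -0.0162, -0.0077, 0, 1], [0, 0, 0, -0.0232, -0.0133, 0, 1], [0, 0, 0, -0.0294, -0.0199, 0, 1], [0, 0, 0, -0.0344, -0.0273, 0, 1], [0, 0, 0, -0.0384, -0.0354, 0, 1], [0, 0, 0, -0.041, -0.044, 0, 1], [0, 0, 0, -0.0424, -0.0529, 0, 1], [0, 0, 0, -0.0424, -0.0619, 0, 1], [0, 0, 0, -0.041, -0.0708, 0, 1], [0, 0, 0, -0.0384, -0.0793, 0, 1], [0, 0, 0, -0.0345, -0.0874, 0, 1]]
end th -3.666 pos 431.5627498805251 342.5420047604533
```

Request:
arm_command(
  increments=[
    [0,0,0,-0.0084,-0.0033,0,1],
    [0,0,0,-0.0162,-0.0077,0,1],
    [0,0,0,-0.0232,-0.0133,0,1],
    [0,0,0,-0.0294,-0.0199,0,1],
    [0,0,0,-0.0344,-0.0273,0,1],
    [0,0,0,-0.0384,-0.0354,0,1],
    [0,0,0,-0.041,-0.044,0,1],
    [0,0,0,-0.0424,-0.0529,0,1],
    [0,0,0,-0.0424,-0.0619,0,1],
    [0,0,0,-0.041,-0.0708,0,1],
    [0,0,0,-0.0384,-0.0793,0,1],
    [0,0,0,-0.0345,-0.0874,0,1],
  ],
  force=40,
)

```text
clock: 4.7
tcp_pos: [431.2, 342.8, 143.2]
ee_rot: [[1.0, 0.0, -0.001], [0.0, -1.0, -0.002], [-0.001, 0.002, -1.0]]
contact_force: [1.9, -5.4, 2.9]
opening: 23.1
```

```bash
python3 - <<'E'
from h import *
d=grab("wrist","pics/w3.png"); s=d["s"]
print(s["clock"],s["tcp_pos"],s["contact_force"],s["torque"],s["opening"])
E
python3 arc.py 483.5 312.5 60 -3.666 0.2 12
```

```text
4.7 [431.15321071 342.75712769 143.19508226] [ 1.86361797 -5.36604998  2.93234829] [-1.05351278 -0.60941852 -0.02532026] 23.11946720732746
[[0, 0, 0, 0.007, -0.0097, 0, 1], [0, 0, 0, 0.0158, -0.0179, 0, 1], [0, 0, 0, 0.026, -0.0241, 0, 1], [0, 0, 0, 0.0373, -0.0281, 0, 1], [0, 0, 0, 0.0492, -0.0299, 0, 1], [0, 0, 0, 0.0611, -0.0293, 0, 1], [0, 0, 0, 0.0727, -0.0262, 0, 1], [0, 0, 0, 0.0835, -0.021, 0, 1], [0, 0, 0, 0.093, -0.0137, 0, 1], [0, 0, 0, 0.1009, -0.0047, 0, 1], [0, 0, 0, 0.1068, 0.0057, 0, 1], [0, 0, 0, 0.1105, 0.0171, 0, 1]]
end th -6.066000000000001 pos 542.0904699262232 325.4289146421627
```

View pics/w3.png

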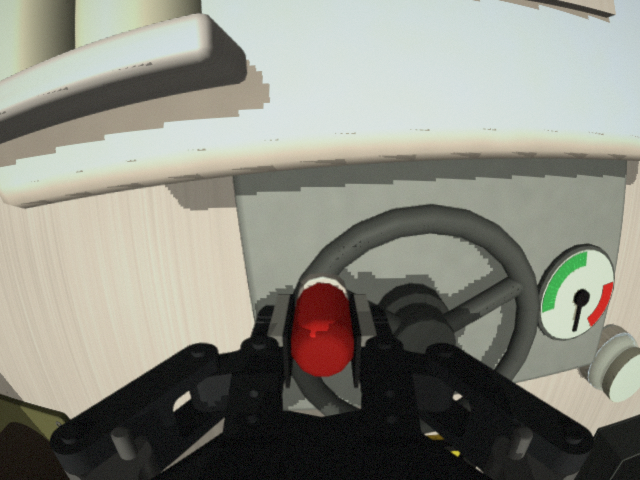

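The knob is held and the wheel follows; the needle at (578,312) is still slack. I'll keep winding.

Request:
arm_command(
  increments=[
    [0,0,0,0.007,-0.0097,0,1],
    [0,0,0,0.0158,-0.0179,0,1],
    [0,0,0,0.026,-0.0241,0,1],
    [0,0,0,0.0373,-0.0281,0,1],
    [0,0,0,0.0492,-0.0299,0,1],
    [0,0,0,0.0611,-0.0293,0,1],
    [0,0,0,0.0727,-0.0262,0,1],
    [0,0,0,0.0835,-0.021,0,1],
    [0,0,0,0.093,-0.0137,0,1],
    [0,0,0,0.1009,-0.0047,0,1],
    [0,0,0,0.1068,0.0057,0,1],
    [0,0,0,0.1105,0.0171,0,1],
  ],
)

```text
clock: 5.95
tcp_pos: [542.6, 325.2, 143.4]
ee_rot: [[1.0, -0.0, 0.0], [-0.0, -1.0, 0.002], [0.0, -0.002, -1.0]]
contact_force: [-4.0, 2.1, 3.8]
opening: 23.2
```

```bash
python3 - <<'E'
from h import *
d=grab("wrist","pics/w4.png"); s=d["s"]
print(s["clock"],s["tcp_pos"],s["contact_force"],s["opening"])
E
python3 arc.py 483.5 312.5 60 -6.066 0.2 12
```

```text
5.95 [542.56814166 325.24651055 143.4478534 ] [-3.9824578   2.10176356  3.83993313] 23.23946863693139
[[0, 0, 0, 0.0014, 0.0119, 0, 1], [0, 0, 0, 0.0004, 0.0238, 0, 1], [0, 0, 0, -0.0029, 0.0353, 0, 1], [0, 0, 0, -0.0085, 0.046, 0, 1], [0, 0, 0, -0.0161, 0.0552, 0, 1], [0, 0, 0, -0.0253, 0.0629, 0, 1], [0, 0, 0, -0.0359, 0.0685, 0, 1], [0, 0, 0, -0.0474, 0.0719, 0, 1], [0, 0, 0, -0.0593, 0.0729, 0, 1], [0, 0, 0, -0.0712, 0.0716, 0, 1], [0, 0, 0, -0.0826, 0.0679, 0, 1], [0, 0, 0, -0.0931, 0.062, 0, 1]]
end th -8.466000000000001 pos 449.0287614910642 263.39059442774675
```

View pics/w4.png

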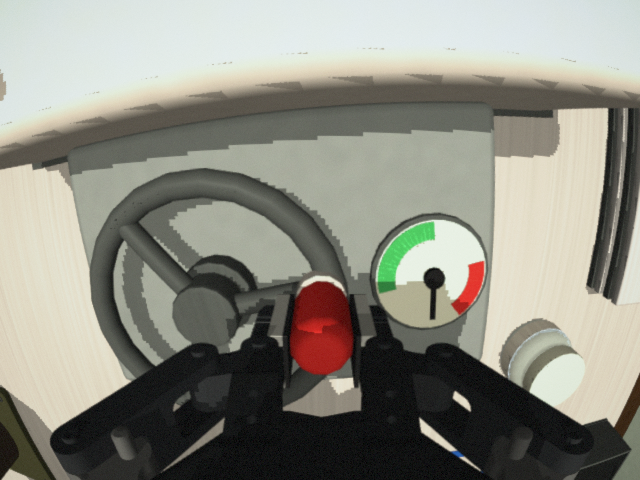

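Request:
arm_command(
  increments=[
    [0,0,0,0.0014,0.0119,0,1],
    [0,0,0,0.0004,0.0238,0,1],
    [0,0,0,-0.0029,0.0353,0,1],
    [0,0,0,-0.0085,0.046,0,1],
    [0,0,0,-0.0161,0.0552,0,1],
    [0,0,0,-0.0253,0.0629,0,1],
    [0,0,0,-0.0359,0.0685,0,1],
    [0,0,0,-0.0474,0.0719,0,1],
    [0,0,0,-0.0593,0.0729,0,1],
    [0,0,0,-0.0712,0.0716,0,1],
    [0,0,0,-0.0826,0.0679,0,1],
    [0,0,0,-0.0931,0.062,0,1],
  ],
)

```text
clock: 7.2
tcp_pos: [449.6, 262.8, 143.5]
ee_rot: [[1.0, 0.0, 0.005], [0.0, -1.0, -0.001], [0.005, 0.001, -1.0]]
contact_force: [6.9, 4.2, -1.7]
opening: 23.1
```

```bash
python3 - <<'E'
from h import *
d=grab("wrist","pics/w5.png"); s=d["s"]
print(s["clock"],s["tcp_pos"],s["contact_force"],s["opening"])
E
python3 arc.py 483.5 312.5 60 -8.466 0.13 10
```

```text
7.2 [449.6025146  262.79020276 143.45951709] [ 6.94274647  4.19221573 -1.7009955 ] 23.099352130618108
[[0, 0, 0, -0.0061, -0.0049, 0, 1], [0, 0, 0, -0.0115, -0.0105, 0, 1], [0, 0, 0, -0.0161, -0.0168, 0, 1], [0, 0, 0, -0.0198, -0.0236, 0, 1], [0, 0, 0, -0.0227, -0.0309, 0, 1], [0, 0, 0, -0.0246, -0.0384, 0, 1], [0, 0, 0, -0.0255, -0.0462, 0, 1], [0, 0, 0, -0.0253, -0.054, 0, 1], [0, 0, 0, -0.0242, -0.0617, 0, 1], [0, 0, 0, -0.0221, -0.0692, 0, 1]]
end th -9.766 pos 426.9592143575035 332.5783355617259
```

View pics/w5.png

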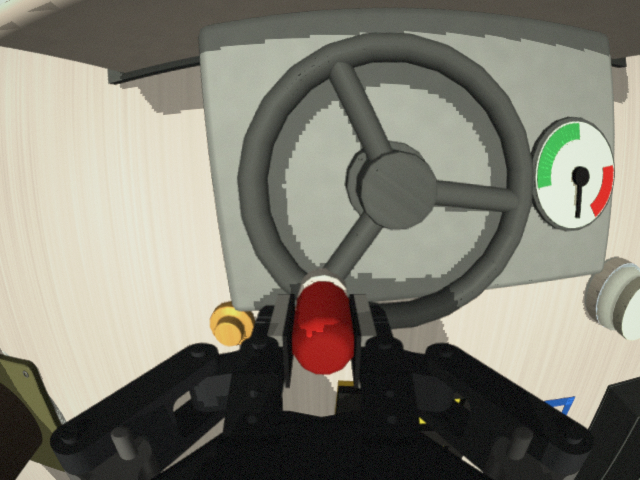

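Request:
arm_command(
  increments=[
    [0,0,0,-0.0061,-0.0049,0,1],
    [0,0,0,-0.0115,-0.0105,0,1],
    [0,0,0,-0.0161,-0.0168,0,1],
    [0,0,0,-0.0198,-0.0236,0,1],
    [0,0,0,-0.0227,-0.0309,0,1],
    [0,0,0,-0.0246,-0.0384,0,1],
    [0,0,0,-0.0255,-0.0462,0,1],
    [0,0,0,-0.0253,-0.054,0,1],
    [0,0,0,-0.0242,-0.0617,0,1],
    [0,0,0,-0.0221,-0.0692,0,1],
  ],
)

```text
clock: 8.25
tcp_pos: [426.7, 333.0, 143.2]
ee_rot: [[1.0, 0.0, -0.001], [0.0, -1.0, -0.001], [-0.001, 0.001, -1.0]]
contact_force: [3.4, -4.6, 3.0]
opening: 22.8
```

```bash
cat > needle.py <<'E'
from h import *
import sys
d=grab("wrist"); s=d["s"]
print(s["clock"],s["tcp_pos"].round(1) if hasattr(s["tcp_pos"],"round") else s["tcp_pos"],np.round(s["contact_force"],1),round(s["opening"],1))
img=d["img"];hsv=cv2.cvtColor(img,cv2.COLOR_RGB2HSV)
G=(590.,305.) # rough
# crop rectified top-down view of gauge plane z=95
gx,gy=float(sys.argv[2]) if len(sys.argv)>2 else 596.,float(sys.argv[3]) if len(sys.argv)>3 else 315.
N=400;sc=0.3
jj,ii=np.meshgrid(np.arange(N),np.arange(N))
W=np.stack([gx-(ii-N/2)*sc,gy-(jj-N/2)*sc,np.full(ii.shape,98.)],-1) # up=+x, left=+y
p=proj(d,W).astype(np.float32)
r=cv2.remap(img,p[...,0],p[...,1],cv2.INTER_LINEAR)
cv2.imwrite(sys.argv[1],r[:,:,::-1])
E
python3 needle.py pics/n1.png; python3 arc.py 483.5 312.5 60 -9.766 0.12 10
```

```text
8.25 [426.7 333.  143.2] [ 3.4 -4.6  3. ] 22.8
[[0, 0, 0, 0.0028, -0.0066, 0, 1], [0, 0, 0, 0.0064, -0.0129, 0, 1], [0, 0, 0, 0.0107, -0.0186, 0, 1], [0, 0, 0, 0.0157, -0.0238, 0, 1], [0, 0, 0, 0.0212, -0.0284, 0, 1], [0, 0, 0, 0.0273, -0.0323, 0, 1], [0, 0, 0, 0.0338, -0.0354, 0, 1], [0, 0, 0, 0.0406, -0.0378, 0, 1], [0, 0, 0, 0.0476, -0.0393, 0, 1], [0, 0, 0, 0.0548, -0.0399, 0, 1]]
end th -10.966 pos 481.72580140293223 372.4737627578774
```

View pics/n1.png

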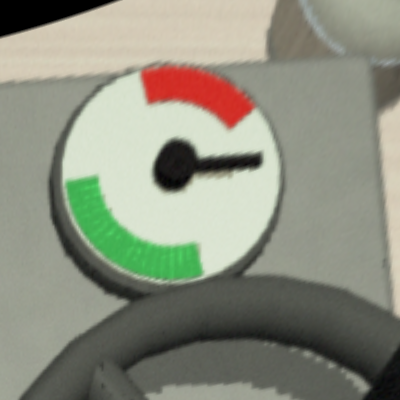

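Request:
arm_command(
  increments=[
    [0,0,0,0.0028,-0.0066,0,1],
    [0,0,0,0.0064,-0.0129,0,1],
    [0,0,0,0.0107,-0.0186,0,1],
    [0,0,0,0.0157,-0.0238,0,1],
    [0,0,0,0.0212,-0.0284,0,1],
    [0,0,0,0.0273,-0.0323,0,1],
    [0,0,0,0.0338,-0.0354,0,1],
    [0,0,0,0.0406,-0.0378,0,1],
  ],
)

```text
clock: 9.1
tcp_pos: [467.4, 370.9, 143.1]
ee_rot: [[1.0, -0.0, -0.001], [-0.0, -1.0, 0.0], [-0.001, -0.0, -1.0]]
contact_force: [-3.5, -3.5, 4.5]
opening: 22.9
```

```bash
python3 needle.py pics/n2.png; python3 arc.py 483.5 312.5 60 -10.726 0.12 8
```

```text
9.1 [467.4 370.9 143.1] [-3.5 -3.5  4.5] 22.9
[[0, 0, 0, 0.007, -0.0015, 0, 1], [0, 0, 0, 0.0142, -0.0021, 0, 1], [0, 0, 0, 0.0214, -0.0019, 0, 1], [0, 0, 0, 0.0285, -0.0008, 0, 1], [0, 0, 0, 0.0354, 0.0011, 0, 1], [0, 0, 0, 0.0421, 0.0038, 0, 1], [0, 0, 0, 0.0484, 0.0073, 0, 1], [0, 0, 0, 0.0542, 0.0116, 0, 1]]
end th -11.686 pos 521.7119272130888 358.75849779944883
```

View pics/n2.png

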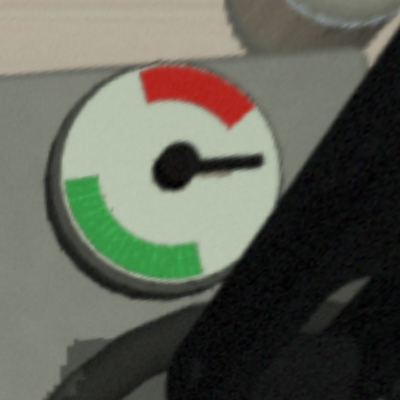

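Request:
arm_command(
  increments=[
    [0,0,0,0.007,-0.0015,0,1],
    [0,0,0,0.0142,-0.0021,0,1],
    [0,0,0,0.0214,-0.0019,0,1],
    [0,0,0,0.0285,-0.0008,0,1],
    [0,0,0,0.0354,0.0011,0,1],
    [0,0,0,0.0421,0.0038,0,1],
    [0,0,0,0.0484,0.0073,0,1],
    [0,0,0,0.0542,0.0116,0,1],
  ],
)

```text
clock: 9.95
tcp_pos: [522.2, 358.9, 143.5]
ee_rot: [[1.0, -0.0, 0.0], [-0.0, -1.0, 0.001], [0.0, -0.001, -1.0]]
contact_force: [-3.0, 0.4, 4.6]
opening: 22.8
```

```bash
python3 needle.py pics/n3.png; python3 arc.py 483.5 312.5 60 -11.686 0.12 8
```

```text
9.95 [522.2 358.9 143.5] [-3.   0.4  4.6] 22.8
[[0, 0, 0, 0.0053, 0.0049, 0, 1], [0, 0, 0, 0.0099, 0.0104, 0, 1], [0, 0, 0, 0.0138, 0.0164, 0, 1], [0, 0, 0, 0.017, 0.0229, 0, 1], [0, 0, 0, 0.0194, 0.0297, 0, 1], [0, 0, 0, 0.021, 0.0367, 0, 1], [0, 0, 0, 0.0217, 0.0438, 0, 1], [0, 0, 0, 0.0216, 0.051, 0, 1]]
end th -12.646 pos 543.3098753226311 307.72728443217886
```

View pics/n3.png

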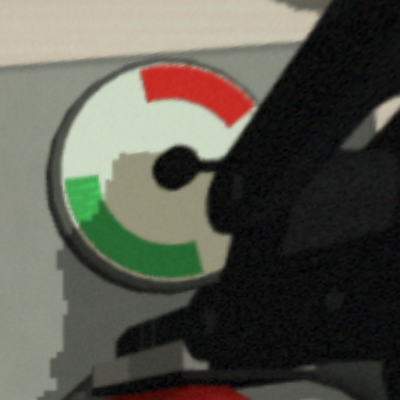

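Request:
arm_command(
  increments=[
    [0,0,0,0.0053,0.0049,0,1],
    [0,0,0,0.0099,0.0104,0,1],
    [0,0,0,0.0138,0.0164,0,1],
    [0,0,0,0.017,0.0229,0,1],
    [0,0,0,0.0194,0.0297,0,1],
    [0,0,0,0.021,0.0367,0,1],
    [0,0,0,0.0217,0.0438,0,1],
    [0,0,0,0.0216,0.051,0,1],
  ],
)

```text
clock: 10.8
tcp_pos: [543.7, 310.2, 143.7]
ee_rot: [[1.0, -0.0, 0.002], [-0.0, -1.0, 0.007], [0.002, -0.007, -1.0]]
contact_force: [-2.0, 10.7, 1.5]
opening: 23.2
```

```bash
python3 needle.py pics/n4.png; python3 arc.py 483.5 312.5 60 -12.646 0.12 8
```

```text
10.8 [543.7 310.2 143.7] [-2.  10.7  1.5] 23.2
[[0, 0, 0, -0.001, 0.0071, 0, 1], [0, 0, 0, -0.0028, 0.0141, 0, 1], [0, 0, 0, -0.0055, 0.0208, 0, 1], [0, 0, 0, -0.009, 0.0271, 0, 1], [0, 0, 0, -0.0131, 0.0329, 0, 1], [0, 0, 0, -0.018, 0.0383, 0, 1], [0, 0, 0, -0.0234, 0.0429, 0, 1], [0, 0, 0, -0.0294, 0.047, 0, 1]]
end th -13.606000000000002 pos 513.8923905109727 260.76700666858204
```

View pics/n4.png

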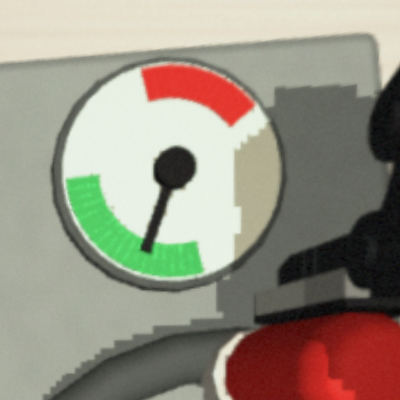

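The needle now sits about 109° clockwise from the -y direction, or about 1.95 rad, and the force is 10.7 N. I'll nudge it about 0.1 rad more.

Request:
arm_command(
  increments=[
    [0,0,0,-0.0003,0.003,0,1],
    [0,0,0,-0.0008,0.006,0,1],
    [0,0,0,-0.0008,0.006,0,1],
    [0,0,0,-0.0008,0.006,0,1],
    [0,0,0,-0.0008,0.006,0,1],
  ],
)

```text
clock: 11.35
tcp_pos: [543.1, 303.8, 143.7]
ee_rot: [[1.0, -0.0, 0.003], [-0.0, -1.0, 0.005], [0.003, -0.005, -1.0]]
contact_force: [-1.4, 9.4, 1.6]
opening: 23.2
```

```bash
python3 needle.py pics/n5.png
```

```text
11.35 [543.1 303.8 143.7] [-1.4  9.4  1.6] 23.2
```

View pics/n5.png

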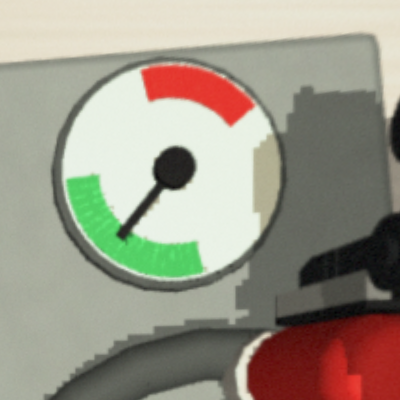

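Request:
arm_command(
  increments=[
    [0,0,0,-0.0008,0.006,0,-1],
    [0,0,0,-0.0008,0.006,0,-1],
    [0,0,0,-0.0008,0.006,0,-1],
    [0,0,0,-0.0008,0.006,0,-1],
    [0,0,0,-0.0008,0.006,0,-1],
    [0,0,0,-0.0008,0.006,-0.05,-1],
    [0,0,0,-0.0008,0.006,-0.1,-1],
    [0,0,0,-0.0008,0.006,-0.15,-1],
    [0,0,0,-0.0008,0.006,-0.16,-1],
  ],
)

```text
clock: 12.3
tcp_pos: [544.2, 297.0, 312.3]
ee_rot: [[1.0, 0.0, 0.012], [0.0, -1.0, 0.005], [0.012, -0.005, -1.0]]
contact_force: [0.6, -0.4, 0.5]
opening: 85.4
```

```bash
python3 needle.py pics/n6.png; python3 - <<'E'
from h import *
for n in("side","top"):grab(n,f"pics/{n}1.png")
E
```

```text
12.3 [544.2 297.  312.3] [ 0.6 -0.4  0.5] 85.4
```

View pics/n6.png

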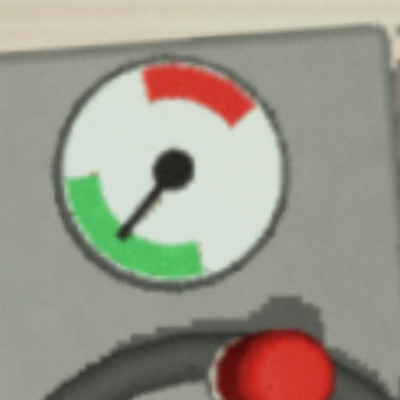

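View pics/top1.png

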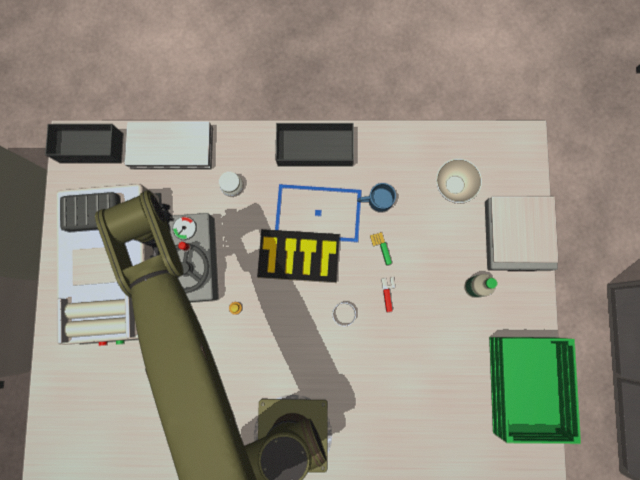

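Request:
arm_command(
  increments=[
    [0,0,0.3,0.01,0.05,-0.02,-1],
    [0,0,0.45,0.02,0.1,-0.02,-1],
    [0,0,0.6,0.03,0.15,-0.02,-1],
    [0,0,0.75,0.04,0.2,-0.02,-1],
    [0,0,0.9,0.05,0.25,-0.02,-1],
    [0,0,1.05,0.056,0.3,-0.02,-1],
    [0,0,1.2,0.056,0.34,-0.02,-1],
    [0,0,1.35,0.056,0.38,-0.02,-1],
    [0,0,1.5,0.056,0.397,-0.02,-1],
    [0,0,1.571,0.056,0.397,-0.02,-1],
    [0,0,1.571,0.056,0.397,-0.02,-1],
    [0,0,1.571,0.056,0.397,-0.02,-1],
  ],
)

```text
clock: 13.65
tcp_pos: [596.5, -101.2, 319.4]
ee_rot: [[-0.001, -1.0, -0.006], [-1.0, 0.001, 0.001], [-0.001, 0.006, -1.0]]
contact_force: [-0.0, 0.0, 0.2]
opening: 85.2
```

```bash
python3 - <<'E'
from h import *
d=grab("wrist","pics/w6.png"); s=d["s"]
print(s["clock"],s["tcp_pos"],s["ee_rot"],s["q"])
E
```

```text
13.65 [ 596.54405158 -101.22660272  319.44569474] [[-5.59406940e-04 -9.99983694e-01 -5.68320325e-03]
 [-9.99998904e-01  5.51607126e-04  1.37390747e-03]
 [-1.37075017e-03  5.68396560e-03 -9.99982907e-01]] [-2.56735900e-01 -1.09323915e-02  1.64426312e+00 -1.14413781e-04
  1.51410776e+00  1.31462275e+00]
```

View pics/w6.png

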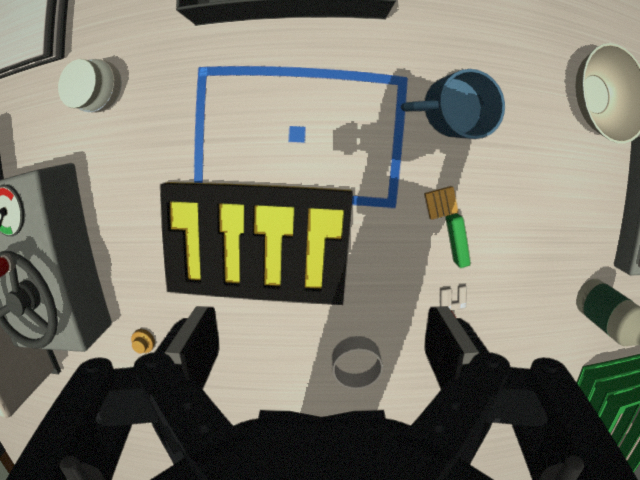

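The view shows the tray with its top-left corner at (165,185) and bottom-right at (343,303), and the outline with its centre square at (297,134). The green tool is at (458,240) with its brass head at (440,203), and the mug handle tip at (404,105) overlaps the outline's right edge. I'll measure from here.

```bash
cat > m2.py <<'E'
from h import *
import json
def rect_ls(q,L,W,guess):
    """fit rectangle outline (center,angle) to contour points q"""
    from scipy.optimize import least_squares
    def res(p):
        c,s=np.cos(p[2]),np.sin(p[2]);a=(q[:,0]-p[0])*c+(q[:,1]-p[1])*s;b=-(q[:,0]-p[0])*s+(q[:,1]-p[1])*c
        da=np.abs(a)-L/2;db=np.abs(b)-W/2
        return np.where(np.maximum(da,db)<0,np.maximum(da,db),np.hypot(np.maximum(da,0),np.maximum(db,0)))
    r=least_squares(res,guess,loss="soft_l1",f_scale=1.5);return r.x,np.median(np.abs(res(r.x)))
def contour(mask,big=True):
    m=cv2.morphologyEx(mask.astype(np.uint8),cv2.MORPH_CLOSE,np.ones((3,3)))
    cs,_=cv2.findContours(m,cv2.RETR_EXTERNAL,cv2.CHAIN_APPROX_NONE)
    return max(cs,key=cv2.contourArea)[:,0]
def tray(d,guess=(530,-15,-.05)):
    P=cloud(d);ok=d["z_map"]>0;Z=P[...,2];X,Y=P[...,0],P[...,1]
    m=ok&(np.hypot(X-guess[0],Y-guess[1])<155)&(((Z>13)&(Z<30))|((Z>3)&(Z<30)&(cv2.cvtColor(d["img"],cv2.COLOR_RGB2HSV)[...,1]>140)))
    c=contour(m);q=onplane(d,c[:,0],c[:,1],20.)
    return rect_ls(q,150,244,guess)
def outline(d):
    hsv=cv2.cvtColor(d["img"],cv2.COLOR_RGB2HSV);H,S,V=[hsv[...,i] for i in range(3)];P=cloud(d)
    b=(H>100)&(H<125)&(S>110)&(P[...,2]<10)
    n,lab,st,cc=cv2.connectedComponentsWithStats(b.astype(np.uint8),connectivity=8);out=[]
    for i in range(1,n):
        if st[i,4]<15: continue
        v,u=np.nonzero(lab==i);q=onplane(d,u,v,0.)[:,:2]
        if (q[:,0]<550).any() or (q[:,0]>800).any() or (np.abs(q[:,1])>220).any(): continue
        out.append((len(u),q.mean(0).round(1),q))
    return out
if __name__=="__main__":
    d=grab("wrist")
    print("tray",tray(d))
    allq=[]
    for n,m,q in outline(d):
        print("blue",n,m); allq.append(q)
    q=np.vstack([x for x in allq if not(np.ptp(x[:,0])<25 and np.ptp(x[:,1])<25)])
    for L in(144,147,150): print(L,rect_ls(q,L,L+94,(668,-70,-.05)))
E
python3 m2.py
```

```text
tray (array([ 5.33282606e+02, -1.16101052e+01, -6.18768671e-02]), np.float64(0.4845334105866641))
blue 3900 [697. -85.]
blue 222 [669.7 -70.3]
144 (array([ 6.74576656e+02, -7.13713797e+01, -8.79559483e-02]), np.float64(4.514537959833703))
147 (array([ 6.73173958e+02, -7.08790237e+01, -8.41855209e-02]), np.float64(3.7131655098502634))
150 (array([ 6.71890184e+02, -7.06304916e+01, -7.99060523e-02]), np.float64(3.0369223655133766))
```

```bash
cat > m3.py <<'E'
from m2 import *
d=grab("wrist")
hsv=cv2.cvtColor(d["img"],cv2.COLOR_RGB2HSV);H,S,V=[hsv[...,i] for i in range(3)];P=cloud(d);ok=d["z_map"]>0
b=(H>100)&(H<125)&(S>140)&(np.abs(P[...,2])<12)&ok&(P[...,0]>560)&(P[...,0]<780)&(P[...,1]<90)&(P[...,1]>-215)
v,u=np.nonzero(b);q=onplane(d,u,v,0.)[:,:2]
r=np.hypot(q[:,0]-669.7,q[:,1]+70.3);q=q[r>30]
g=(669.7,-70.3,-.05)
for it in range(4):
    x,m=rect_ls(q,150-4,244-4,g); print(len(q),x,m)
    c,s=np.cos(x[2]),np.sin(x[2]);a=(q[:,0]-x[0])*c+(q[:,1]-x[1])*s;bb=-(q[:,0]-x[0])*s+(q[:,1]-x[1])*c
    k=(np.abs(np.maximum(np.abs(a)-73,np.abs(bb)-120))<8);q=q[k];g=x
# tools
g=(H>40)&(H<90)&(S>90)&ok&(P[...,2]>22)&(P[...,2]<40)&(P[...,0]>440)&(P[...,0]<640)&(P[...,1]<-200)&(P[...,1]>-340)
c=contour(g);print("green",rect_ls(onplane(d,c[:,0],c[:,1],30.),70,18,(535,-280,.28)))
mg=ok&(P[...,2]>8)&(P[...,0]>640)&(P[...,0]<780)&(P[...,1]<-120)&(P[...,1]>-178); print("handle z pct",np.percentile(P[mg][:,2],[2,10,50,90,98]),P[mg][:,:2].min(0),P[mg][:,:2].max(0))
E
python3 m3.py
```

```text
3571 [ 6.73554568e+02 -7.11318906e+01 -8.39111245e-02] 3.823806356955984
3048 [ 6.74014307e+02 -7.15929033e+01 -7.91373494e-02] 3.226637886880333
2986 [ 6.74092990e+02 -7.17599500e+01 -7.71980317e-02] 3.138974901739111
2962 [ 6.74112265e+02 -7.18433582e+01 -7.64518298e-02] 3.104558510518615
green (array([ 5.40189265e+02, -2.76759913e+02,  2.78445245e-01]), np.float64(0.4696994981301543))Traceback (most recent call last):
  File "m3.py", line 15, in <module>
    mg=ok&(P[...,2]>8)&(P[...,0]>640)&(P[...,0]<780)&(P[...,1]<-120)&(P[...,1]>-178); print("handle z pct",np.percentile(P[mg][:,2],[2,10,50,90,98]),P[mg][:,:2].min(0),P[mg][:,:2].max(0))
                                                                                                           ~~~~~~~~~~~~~^^^^^^^^^^^^^^^^^^^^^^^^^^^^
    return _quantile_unchecked(
        a, q, axis, out, overwrite_input, method, keepdims, weights)
    return _ureduce(a,
                    func=_quantile_ureduce_func,
    ...<5 lines>...
                    overwrite_input=overwrite_input,
                    method=method)
    r = func(a, **kwargs)
    result = _quantile(arr,
                       quantiles=q,
    ...<2 lines>...
                       out=out,
                       weights=wgt)
    slices_having_nans = np.isnan(arr[-1, ...])
                                  ~~~^^^^^^^^^
IndexError: index -1 is out of bounds for axis 0 with size 0
```

Request:
arm_command(
  increments=[
    [0,0,-0.14,0.045,0.015,0.03,-1],
    [0,0,-0.278,0.09,0.03,0.06,-1],
    [0,0,-0.278,0.135,0.045,0.09,-1],
    [0,0,-0.278,0.178,0.0595,0.12,-1],
    [0,0,-0.278,0.178,0.0595,0.16,-1],
    [0,0,-0.278,0.178,0.0595,0.17,-1],
    [0,0,-0.278,0.178,0.0595,0.17,-1],
    [0,0,-0.278,0.178,0.0595,0.17,-1],
  ],
)

```text
clock: 14.6
tcp_pos: [539.0, -278.5, 154.5]
ee_rot: [[0.276, -0.961, 0.001], [-0.961, -0.276, -0.0], [0.001, -0.001, -1.0]]
contact_force: [-0.3, -0.1, -0.4]
opening: 85.5
```

```bash
cat > tool.py <<'E'
from m2 import *
import sys
def grip(d,col,gx,gy,gphi,z=30.):
    hsv=cv2.cvtColor(d["img"],cv2.COLOR_RGB2HSV);H,S,V=[hsv[...,i] for i in range(3)];P=cloud(d);ok=d["z_map"]>0
    m=((H>40)&(H<90)&(S>90)) if col=="green" else (((H<8)|(H>172))&(S>110))
    m=m&ok&(P[...,2]>z-6)&(P[...,2]<z+8)&(np.hypot(P[...,0]-gx,P[...,1]-gy)<60)
    c=contour(m);return rect_ls(onplane(d,c[:,0],c[:,1],z),70,18,(gx,gy,gphi)),np.median(P[m][:,2])
if __name__=="__main__":
    col=sys.argv[1];gx,gy,gp=map(float,sys.argv[2:5]);z=float(sys.argv[6]) if len(sys.argv)>6 else 30.
    d=grab("wrist",sys.argv[5]);s=d["s"]
    (x,m),mz=grip(d,col,gx,gy,gp,z); print(s["clock"],"bar",x.round(3),"res",m.round(2),"z",mz,"grip pt",(x[:2]+10*np.array([np.cos(x[2]),np.sin(x[2])])).round(1))
    print("tcp",np.round(s["tcp_pos"],1),"R",np.round(s["ee_rot"],3).tolist(),"yaw",np.arctan2(s["ee_rot"][1][0],s["ee_rot"][0][0]))
    R=np.array(s["ee_rot"]);print("shift to bar, tool axes (xy):",(R.T@(np.array([x[0],x[1],s["tcp_pos"][2]])-s["tcp_pos"])).round(1),"turn z:",-(x[2]-np.pi/2-np.arctan2(R[1,0],R[0,0])))
E
python3 tool.py green 537 -279 0.28 pics/w7.png
```

```text
14.6 bar [ 5.40501e+02 -2.79081e+02  2.79000e-01] res 0.86 z 29.885442895525642 grip pt [ 550.1 -276.3]
tcp [ 539.  -278.5  154.5] R [[0.276, -0.961, 0.001], [-0.961, -0.276, -0.0], [0.001, -0.001, -1.0]] yaw -1.291561244436069
shift to bar, tool axes (xy): [ 1.  -1.2  0. ] turn z: 0.0004466959015689831
```

View pics/w7.png

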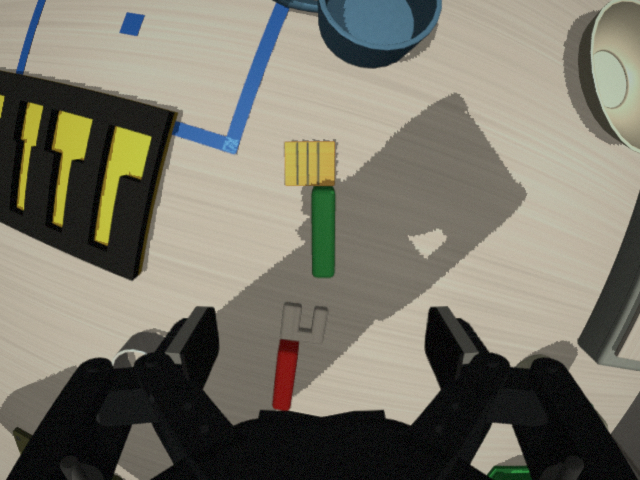

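Request:
arm_command(
  increments=[
    [0,0,0,0.001,-0.001,0.045,-1],
    [0,0,0,0.001,-0.001,0.09,-1],
    [0,0,0,0.001,-0.001,0.12,-1],
    [0,0,0,0.001,-0.001,0.138,-1],
    [0,0,0,0.001,-0.001,0.138,-1],
    [0,0,0,0.001,-0.001,0.138,1],
    [0,0,0,0.001,-0.001,0.138,1],
    [0,0,0,0.001,-0.001,0.138,1],
    [0,0,0,0.001,-0.001,0.138,1],
    [0,0,0,0.001,-0.001,0.138,1],
    [0,0,0,0.001,-0.001,0.138,1],
    [0,0,0,0.001,-0.001,0.138,1],
  ],
  force=60,
)

```text
clock: 15.85
tcp_pos: [540.1, -280.3, 16.6]
ee_rot: [[0.274, -0.962, 0.002], [-0.962, -0.274, -0.001], [0.001, -0.001, -1.0]]
contact_force: [-0.4, 0.6, 6.8]
opening: 16.7
```

```bash
python3 - <<'E'
from h import *
d=grab("wrist","pics/w8.png");s=d["s"];print(s["clock"],np.round(s["tcp_pos"],1),np.round(s["contact_force"],1),s["opening"])
E
```

```text
15.85 [ 540.1 -280.3   16.6] [-0.4  0.6  6.8] 16.727387104162833
```

View pics/w8.png

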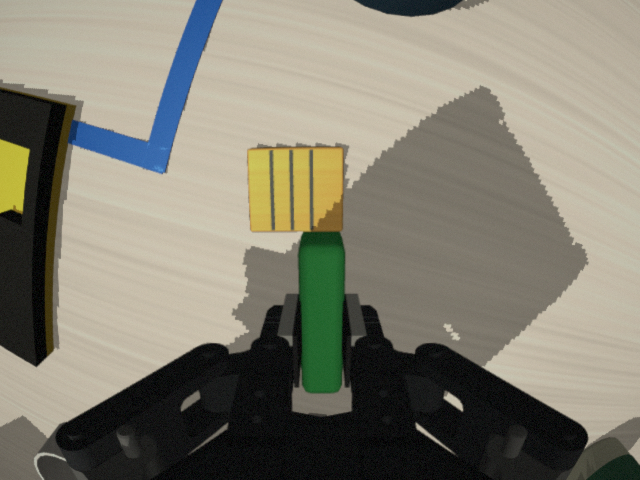

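Request:
arm_command(
  increments=[
    [0,0,0,0,0,-0.02,1],
    [0,0,0,0,0,-0.06,1],
    [0,0,0,0,0,-0.1,1],
    [0,0,0,0,0,-0.1,1],
    [0,0,0,0,0,-0.1,1],
  ],
)

```text
clock: 16.4
tcp_pos: [539.7, -280.1, 116.2]
ee_rot: [[0.274, -0.962, 0.002], [-0.962, -0.274, -0.001], [0.001, -0.001, -1.0]]
contact_force: [0.2, 0.7, -1.3]
opening: 16.7
```

```bash
cat > held.py <<'E'
from tool import *
col=sys.argv[1]; off=float(sys.argv[2]) # bar top above TCP
d=grab("wrist",sys.argv[3]);s=d["s"];R=np.array(s["ee_rot"]);t=np.array(s["tcp_pos"])
hsv=cv2.cvtColor(d["img"],cv2.COLOR_RGB2HSV);H,S,V=[hsv[...,i] for i in range(3)];P=cloud(d);ok=d["z_map"]>0
m=((H>40)&(H<90)&(S>90)) if col=="green" else (((H<8)|(H>172))&(S>110))
m=m&ok&(np.hypot(P[...,0]-t[0],P[...,1]-t[1])<75)&(np.abs(P[...,2]-t[2])<40)
Q=(P-t)@R  # tool coords
q=Q[m];print("tool-frame z pct",np.percentile(q[:,2],[5,50,95]).round(1))
top=m&(np.abs(Q[...,2]+off)<5)
q=Q[top];print("x ext",np.percentile(q[:,0],[1,50,99]).round(1),"y ext",np.percentile(q[:,1],[0.5,50,99.5]).round(1))
# slope of axis + tilt
v=q[:,1];A=np.polyfit(v,q[:,2],1);B=np.polyfit(v,q[:,0],1);print("tilt slope dz/dy",A.round(3),"axis dx/dy",B.round(3))
mm=np.abs(P[...,2]-(t[2]-12))<9
# head
br=((H>12)&(H<32)&(S>110)) if col=="green" else (S<60)
h=br&ok&(np.hypot(P[...,0]-t[0],P[...,1]-t[1])<95)&(np.abs(Q[...,2]-(30-off-10+0))<8)&(Q[...,1]<-20)&(Q[...,1]>-90)
q=Q[h]
if len(q)>20: print("head",len(q),"x",np.percentile(q[:,0],[1,99]).round(1),"y",np.percentile(q[:,1],[1,99]).round(1),"z",np.median(q[:,2]).round(1))
print(s["clock"],np.round(t,1),np.round(s["contact_force"],1),s["opening"])
E
python3 held.py green 13.4 pics/w9.png
```

```text
tool-frame z pct [-14.6 -13.3  -6. ]
x ext [-8.8 -0.4  8.2] y ext [-34.3  -6.5  32.7]
tilt slope dz/dy [-1.2000e-02 -1.3237e+01] axis dx/dy [ 0.    -0.277]
head 7071 x [-29.8   8. ] y [-69.  -34.9] z 6.4
16.4 [ 539.7 -280.1  116.2] [ 0.2  0.7 -1.3] 16.746072992050326
```

View pics/w9.png

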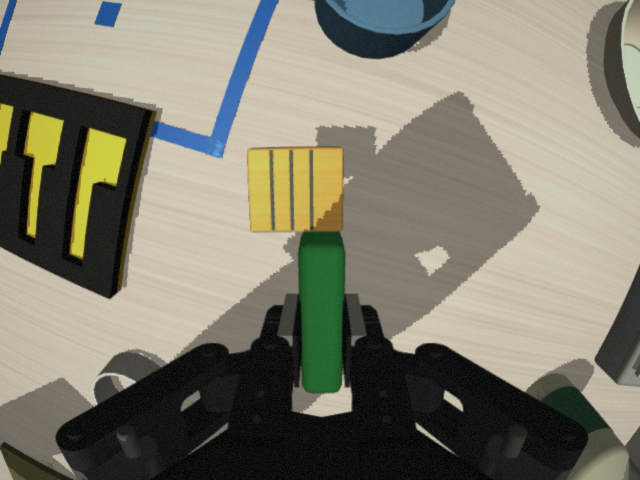

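The gauge tool is held straight: the grip point is at tool y ≈ -9.5 mm and it shows no tilt. I'll carry it beside its pocket and measure the tray at close range.

Request:
arm_command(
  increments=[
    [0,0,0.1,-0.01,-0.002,-0.034,1],
    [0,0,0.2,-0.05,-0.01,-0.034,1],
    [0,0,0.3,-0.09,-0.018,-0.034,1],
    [0,0,0.34,-0.13,-0.026,-0.034,1],
    [0,0,0.34,-0.17,-0.034,-0.034,1],
    [0,0,0.34,-0.21,-0.042,-0.034,1],
    [0,0,0.34,-0.24,-0.049,-0.034,1],
    [0,0,0.34,-0.26,-0.054,-0.034,1],
    [0,0,0.34,-0.2654,-0.0541,-0.034,1],
    [0,0,0.34,-0.2654,-0.0541,-0.034,1],
    [0,0,0.34,-0.2654,-0.0541,-0.034,1],
    [0,0,0.34,-0.2654,-0.0541,-0.034,1],
  ],
)

```text
clock: 17.65
tcp_pos: [518.4, -10.7, 148.8]
ee_rot: [[-0.064, -0.998, -0.001], [-0.998, 0.064, -0.0], [0.0, 0.001, -1.0]]
contact_force: [0.5, 0.4, -1.0]
opening: 16.7
```

```bash
python3 held.py green 13.4 pics/w10.png
```

```text
tool-frame z pct [-14.5 -13.3  -5.6]
x ext [-8.6 -0.4  8.3] y ext [-34.2  -6.7  32.8]
tilt slope dz/dy [-1.3000e-02 -1.3247e+01] axis dx/dy [-0.    -0.202]
head 7242 x [-29.9   8.1] y [-69.1 -34.6] z 6.4
17.65 [518.4 -10.7 148.8] [ 0.5  0.4 -1. ] 16.66179960475095
```

View pics/w10.png

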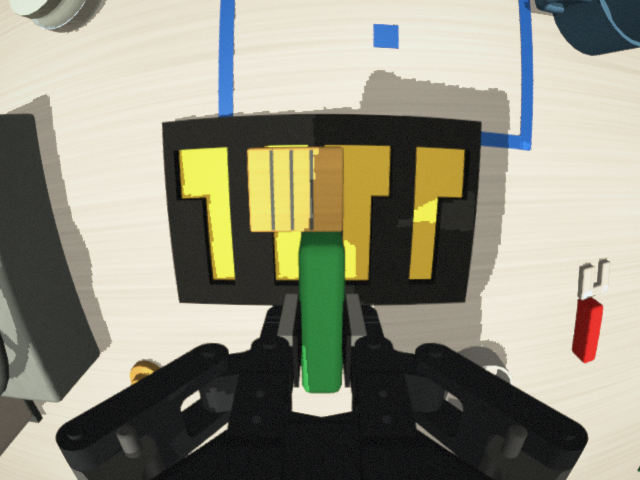

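```bash
cat > tfit.py <<'E'
from h import *
from scipy.optimize import minimize
def trayfit(d,g,excl=None,verbose=True):
    img=d["img"];V=cv2.GaussianBlur(img.max(2),(3,3),0).astype(np.float32)
    # perimeter samples in tray frame with outward normals
    S=[]
    for y in np.arange(-116,117,2): S+= [(75,y,1,0),(-75,y,-1,0)]
    for x in np.arange(-70,71,2): S+= [(x,122,0,1),(x,-122,0,-1)]
    S=np.array(S,float)
    def at(p,off):
        c,s=np.cos(p[2]),np.sin(p[2]);a=S[:,0]+off*S[:,2];b=S[:,1]+off*S[:,3]
        W=np.stack([p[0]+a*c-b*s,p[1]+a*s+b*c,np.full(len(S),20.)],-1);uv=proj(d,W).astype(np.float32)
        return cv2.remap(V,uv[:,:1],uv[:,1:],cv2.INTER_LINEAR,borderValue=0)[:,0],uv
    def cost(p):
        o,_=at(p,2.5);i,_=at(p,-2.5);return -np.mean(np.clip(o-i,-20,70))
    best=None
    for x in np.arange(-12,13,3):
        for y in np.arange(-12,13,3):
            for t in(-.04,-.02,0,.02,.04):
                p=(g[0]+x,g[1]+y,g[2]+t);c=cost(p)
                if best is None or c<best[0]: best=(c,p)
    r=minimize(cost,best[1],method="Nelder-Mead",options=dict(initial_simplex=[np.array(best[1])+np.array(v) for v in((0,0,0),(2,0,0),(0,2,0),(0,0,.02))],xatol=.02,fatol=.01))
    return r.x,r.fun
PK=dict(gauge=(-10,81),spanner=(-10,-81))
def pocket(x,n):
    c,s=np.cos(x[2]),np.sin(x[2]);a,b=PK[n];return np.array([x[0]+a*c-b*s,x[1]+a*s+b*c])
def outl(n):
    # pocket outline incl 2mm
    if n=="gauge": P=[(-47,-11),(23,-11),(23,-11),(62,-11),(62,32),(23,32),(23,11),(-47,11)]
    else: P=[(-47,-11),(23,-11),(23,-32),(62,-32),(62,11),(-47,11)]
    return np.array(P,float)
def overlay(d,x,path,crop,f):
    u0,v0,u1,v1=crop
    o=cv2.resize(d["img"][v0:v1,u0:u1],None,fx=f,fy=f,interpolation=cv2.INTER_CUBIC)[:,:,::-1].copy()
    c,s=np.cos(x[2]),np.sin(x[2])
    for poly,z in [(np.array([(75,122),(75,-122),(-75,-122),(-75,122)],float),20.)]+[(outl(n)+PK[n],20.) for n in PK]:
        pts=[]
        for a,b in zip(poly,np.roll(poly,-1,0)): pts+= [a+(b-a)*k for k in np.linspace(0,1,12)]
        pts=np.array(pts);W=np.stack([x[0]+pts[:,0]*c-pts[:,1]*s,x[1]+pts[:,0]*s+pts[:,1]*c,np.full(len(pts),z)],-1)
        uv=(proj(d,W)-[u0,v0])*f
        cv2.polylines(o,[uv.astype(np.int32)],True,(255,0,255),1)
    cv2.imwrite(path,o)
if __name__=="__main__":
    import sys
    g=[float(a) for a in sys.argv[2:5]]
    d=grab("wrist");s=d["s"];x,f=trayfit(d,g);print(s["clock"],"tray",x.round(3),f)
    for n in PK: print(n,pocket(x,n).round(1))
    print("tcp",np.round(s["tcp_pos"],1),"yaw+pi/2",np.arctan2(s["ee_rot"][1][0],s["ee_rot"][0][0])+np.pi/2)
    overlay(d,x,sys.argv[1],(150,90,500,320),2.2)
E
python3 tfit.py pics/t1.png 533 -12 -.06
```

```text
17.7 tray [ 5.34852e+02 -1.27410e+01 -6.20000e-02] -62.33262252807617
gauge [529.9  68.7]
spanner [519.9 -93. ]
tcp [518.6 -10.7 149. ] yaw+pi/2 -0.06367601580563065
```

View pics/t1.png

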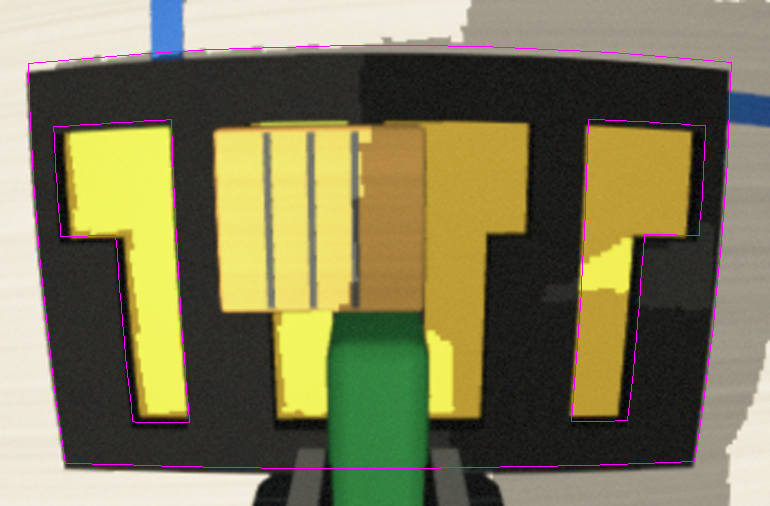

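```bash
sed -i 's|    S=np.array(S,float)|    S=np.array(S,float)\n    if excl is not None: S=S[~excl(S)]|' tfit.py
sed -i 's|x,f=trayfit(d,g);|x,f=trayfit(d,g,lambda S:(S[:,2]<0)\&(np.abs(S[:,1])<55));|; s|np.clip(o-i,-20,70)|np.clip(o-i,-20,200)|; s|at(p,2.5);i,_=at(p,-2.5)|at(p,1.5);i,_=at(p,-1.5)|' tfit.py
python3 tfit.py pics/t2.png 533 -12 -.06
```

```text
17.75 tray [ 5.32881e+02 -1.16300e+01 -6.40000e-02] -136.2052001953125
gauge [528.   69.8]
spanner [517.8 -91.8]
tcp [518.6 -10.6 149.2] yaw+pi/2 -0.0636174082876686
```

View pics/t2.png

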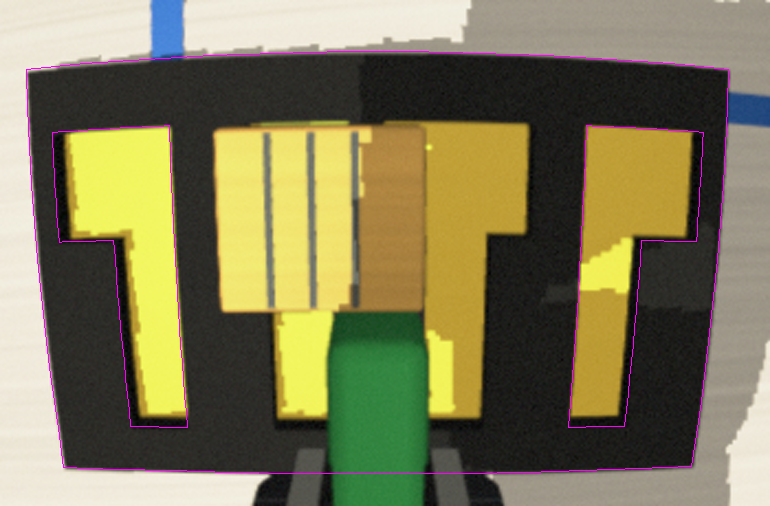

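Request:
arm_command(
  increments=[
    [0,0,0,-0.04,0.0026,0,1],
    [0,0,0,-0.075,0.005,0,1],
    [0,0,0,-0.0806,0.0052,0.02,1],
    [0,0,0,-0.0806,0.0052,0.05,1],
    [0,0,0,-0.0806,0.0052,0.08,1],
    [0,0,0,-0.0806,0.0052,0.1,1],
    [0,0,0,-0.0806,0.0052,0.105,1],
    [0,0,0,-0.0806,0.0052,0.105,1],
    [0,0,0,-0.0806,0.0052,0.105,1],
  ],
)

```text
clock: 18.7
tcp_pos: [519.6, 70.9, 45.7]
ee_rot: [[-0.063, -0.998, 0.002], [-0.998, 0.063, 0.0], [-0.0, -0.002, -1.0]]
contact_force: [-0.1, 0.4, -0.4]
opening: 16.2
```

```bash
python3 held.py green 13.4 pics/w11.png
```

```text
tool-frame z pct [-14.5 -13.3   0.5]
x ext [-8.9 -0.4  8.3] y ext [-34.   -6.6  33. ]
tilt slope dz/dy [-1.2000e-02 -1.3212e+01] axis dx/dy [ 0.002 -0.238]
head 7234 x [-29.9   8.1] y [-69.1 -34.6] z 6.4
18.7 [519.6  70.9  45.7] [-0.1  0.4 -0.4] 16.227618902655067
```

View pics/w11.png

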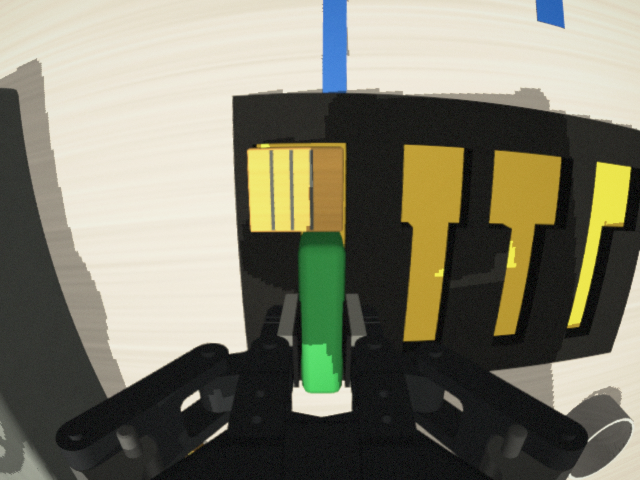

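Request:
arm_command(
  increments=[
    [0,0,0,0,0,0.003,1],
    [0,0,0,0,0,0.003,1],
    [0,0,0,0,0,0.003,1],
  ],
)

```text
clock: 19.05
tcp_pos: [518.6, 71.0, 41.7]
ee_rot: [[-0.062, -0.998, 0.001], [-0.998, 0.062, 0.0], [-0.0, -0.001, -1.0]]
contact_force: [0.3, 0.4, -0.9]
opening: 16.5
```

```bash
cat > ov.py <<'E'
from tfit import *
import sys
# overlay where tool foot would be if lowered: project held tool outline bottom & pocket outline
x=[float(a) for a in sys.argv[2:5]]
d=grab("wrist");s=d["s"];print(s["clock"],np.round(s["tcp_pos"],2),np.round(s["contact_force"],1),np.arctan2(s["ee_rot"][1][0],s["ee_rot"][0][0])+np.pi/2)
overlay(d,x,sys.argv[1],(200,80,480,300),2.8)
E
python3 ov.py pics/o1.png 532.9 -11.6 -.064
```

```text
19.05 [518.57  71.04  41.7 ] [ 0.3  0.4 -0.9] -0.06220324148522294
```

View pics/o1.png

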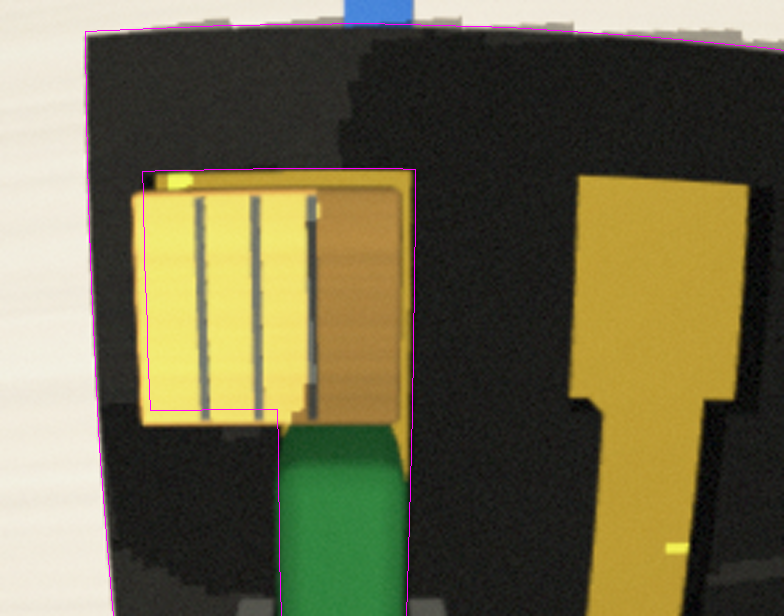

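Request:
arm_command(
  increments=[
    [0,0,0,0.0009,0.0003,0,1],
    [0,0,0,0.0009,0.0003,0.004,1],
    [0,0,0,0.0009,0.0003,0.008,1],
    [0,0,0,0.0009,0.0003,0.012,1],
    [0,0,0,0.0009,0.0003,0.015,1],
    [0,0,0,0.0009,0.0003,0.018,1],
    [0,0,0,0.0009,0.0003,0.018,1],
    [0,0,0,0.0009,0.0003,0.018,1],
  ],
)

```text
clock: 19.9
tcp_pos: [517.9, 70.2, 24.6]
ee_rot: [[-0.062, -0.998, -0.002], [-0.998, 0.062, -0.0], [0.0, 0.002, -1.0]]
contact_force: [-6.3, 0.5, 9.3]
opening: 16.2
```

```bash
python3 held.py green 13.4 pics/w12.png
```

```text
tool-frame z pct [-14.6 -13.3   3.9]
x ext [-8.7 -0.4  8.3] y ext [-34.1  -6.2  34. ]
tilt slope dz/dy [-8.0000e-03 -1.3256e+01] axis dx/dy [ 0.  -0.2]
head 7973 x [-30.2  67.9] y [-72.3 -30. ] z 6.3
19.9 [517.9  70.2  24.6] [-6.3  0.5  9.3] 16.20480236260931
```

View pics/w12.png

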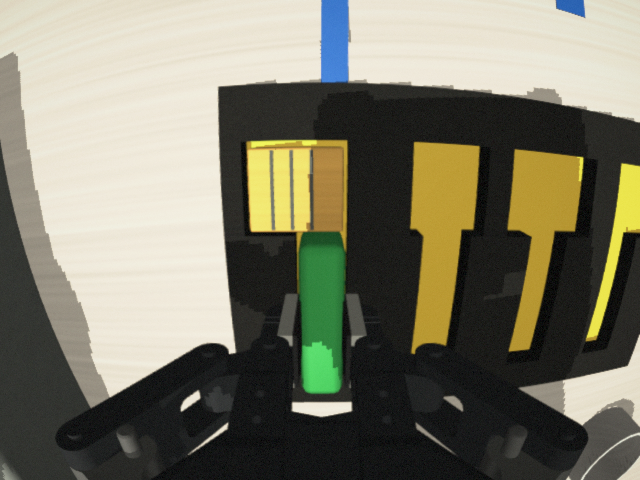

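Request:
arm_command(
  increments=[
    [0,0,0,0,-0.0007,0.0015,1],
    [0,0,0,0,-0.0007,0.0015,1],
    [0,0,0,0,-0.0007,0.0015,1],
    [0,0,0,0,-0.0007,-0.001,0.4],
    [0,0,0,0,-0.0007,-0.001,0.4],
    [0,0,0,0,-0.0007,-0.001,0.4],
    [0,0,0,0,-0.0007,-0.02,0.4],
    [0,0,0,0,-0.0007,-0.06,-1],
    [0,0,0,0,-0.0007,-0.1,-1],
    [0,0,0,0,-0.0007,-0.13,-1],
    [0,0,0,0,-0.0007,-0.13,-1],
    [0,0,0,0,-0.0007,-0.13,-1],
  ],
)

```text
clock: 21.15
tcp_pos: [519.1, 70.1, 153.6]
ee_rot: [[-0.062, -0.998, 0.001], [-0.998, 0.062, 0.0], [-0.0, -0.001, -1.0]]
contact_force: [0.4, 0.4, -1.0]
opening: 85.1
```

```bash
cat > seat.py <<'E'
from tfit import *; from tool import grip
import sys
d=grab("wrist",sys.argv[1]);s=d["s"];g=[float(a) for a in sys.argv[2:5]]
x,f=trayfit(d,g,lambda S:(S[:,2]<0)&(np.abs(S[:,1])<0));print(s["clock"],"tcp",np.round(s["tcp_pos"],1),"tray",x.round(3),round(float(f),1))
c,sn=np.cos(x[2]),np.sin(x[2])
for n,col in(("gauge","green"),("spanner","red")):
    p=pocket(x,n)
    try:
        (b,m),z=grip(d,col,p[0]-10*c,p[1]-10*sn,x[2],38.)
        gp=b[:2]+10*np.array([np.cos(b[2]),np.sin(b[2])]);e=gp-p
        print(n,"err tray frame",np.round([e[0]*c+e[1]*sn,-e[0]*sn+e[1]*c],1),"ang",round(b[2]-x[2],3),"z",round(float(z),1),"res",round(float(m),2))
    except Exception as ex: print(n,"-",ex)
E
python3 seat.py pics/w13.png 533 -12 -.064
```

```text
21.15 tcp [519.1  70.1 153.6] tray [ 5.32898e+02 -1.16370e+01 -6.20000e-02] -147.1
gauge err tray frame [ 0.7 -0.1] ang 0.0 z 37.9 res 0.69
spanner - max() iterable argument is empty
```

View pics/w13.png

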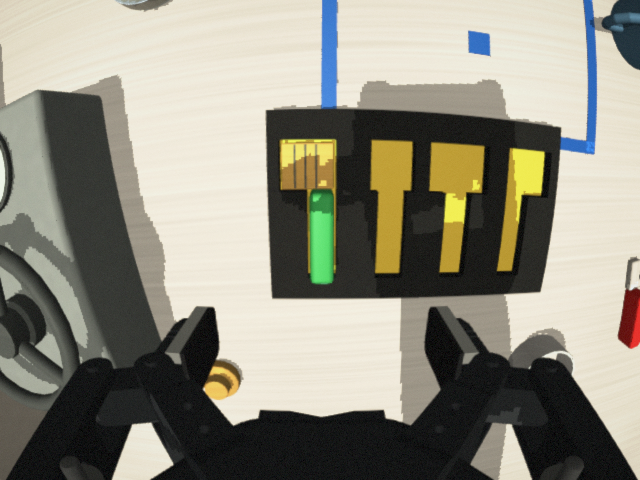

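The gauge tool is fully home: within 0.7 mm, top at 37.9 mm, angle 0. Next is the spanner.

Request:
arm_command(
  increments=[
    [0,0,-0.05,0.03,0.008,0,-1],
    [0,0,-0.1,0.075,0.02,0,-1],
    [0,0,-0.15,0.12,0.033,0,-1],
    [0,0,-0.2,0.165,0.046,0,-1],
    [0,0,-0.2,0.21,0.06,0,-1],
    [0,0,-0.2,0.255,0.074,0,-1],
    [0,0,-0.2,0.3,0.088,0,-1],
    [0,0,-0.2,0.34,0.098,0,-1],
    [0,0,-0.2,0.362,0.1027,0,-1],
    [0,0,-0.2,0.362,0.1027,0,-1],
    [0,0,-0.2,0.362,0.1027,0,-1],
    [0,0,-0.2,0.362,0.1027,0,-1],
  ],
)

```text
clock: 22.4
tcp_pos: [393.5, -283.4, 152.1]
ee_rot: [[0.138, -0.99, -0.002], [-0.99, -0.138, 0.002], [-0.002, 0.001, -1.0]]
contact_force: [-0.3, -0.6, 0.2]
opening: 85.4
```

```bash
python3 tool.py red 394 -285 0.14 pics/w14.png
```

```text
22.4 bar [ 3.97822e+02 -2.83488e+02  1.42000e-01] res 0.85 z 29.910864791975598 grip pt [ 407.7 -282.1]
tcp [ 393.5 -283.4  152.1] R [[0.138, -0.99, -0.002], [-0.99, -0.138, 0.002], [-0.002, 0.001, -1.0]] yaw -1.4319428275768407
shift to bar, tool axes (xy): [ 0.7 -4.2 -0. ] turn z: -0.002913382119473562
```

View pics/w14.png

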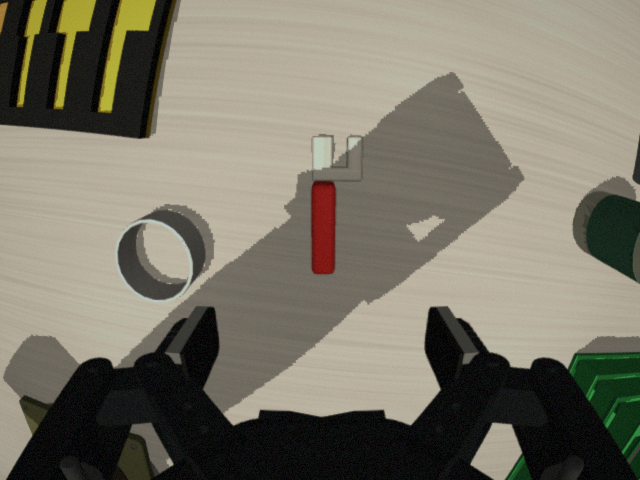

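Request:
arm_command(
  increments=[
    [0,0,0,0.0007,-0.004,0.045,-1],
    [0,0,0,0.0007,-0.004,0.09,-1],
    [0,0,0,0.0007,-0.004,0.12,-1],
    [0,0,0,0.0007,-0.004,0.136,-1],
    [0,0,0,0.0007,-0.004,0.136,-1],
    [0,0,0,0.0007,-0.004,0.136,1],
    [0,0,0,0.0007,-0.004,0.136,1],
    [0,0,0,0.0007,-0.004,0.136,1],
    [0,0,0,0.0007,-0.004,0.136,1],
    [0,0,0,0.0007,-0.004,0.136,1],
    [0,0,0,0.0007,-0.004,0.136,1],
    [0,0,0,0.0007,-0.004,0.136,1],
  ],
  force=60,
)

```text
clock: 23.65
tcp_pos: [398.5, -285.6, 18.5]
ee_rot: [[0.137, -0.991, 0.001], [-0.991, -0.137, -0.001], [0.001, -0.001, -1.0]]
contact_force: [-0.2, 0.0, 5.5]
opening: 16.1
```

Request:
arm_command(
  increments=[
    [0,0,0,0,0,-0.02,1],
    [0,0,0,0,0,-0.06,1],
    [0,0,0,0,0,-0.1,1],
    [0,0,0,0,0,-0.13,1],
    [0,0,0,0,0,-0.134,1],
    [0,0,0,0,0,-0.134,1],
  ],
)

```text
clock: 24.25
tcp_pos: [397.9, -285.1, 151.6]
ee_rot: [[0.137, -0.991, 0.001], [-0.991, -0.137, -0.001], [0.001, -0.001, -1.0]]
contact_force: [0.4, -1.0, -1.6]
opening: 16.0
```

```bash
python3 held.py red 13.8 pics/w15.png
```

```text
tool-frame z pct [-12.6 -11.3  -2.8]
x ext [-8.4 -0.4  8. ] y ext [-33.3  -5.   33.6]
tilt slope dz/dy [-7.0000e-03 -1.1414e+01] axis dx/dy [ 0.004 -0.25 ]
head 6179 x [-8.9 29. ] y [-68.6 -34.8] z 8.6
24.25 [ 397.9 -285.1  151.6] [ 0.4 -1.  -1.6] 15.995980364098022
```

View pics/w15.png

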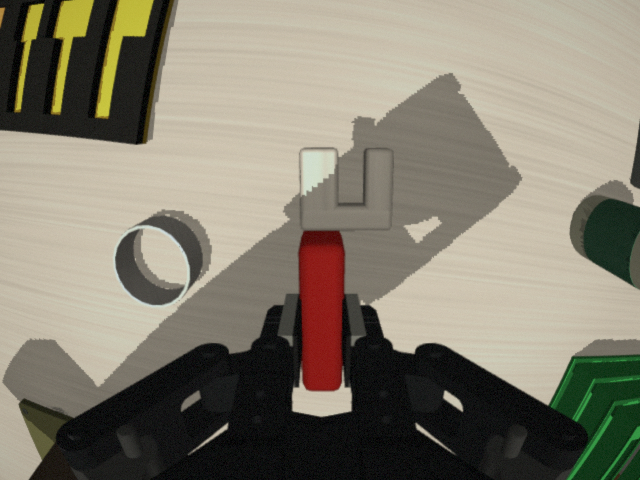

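The spanner is held straight, with its grip point at tool y ≈ -9.2 mm and its underside 18.5 mm below the TCP. I'll carry it over its pocket.

Request:
arm_command(
  increments=[
    [0,0,0.05,-0.03,-0.023,0,1],
    [0,0,0.1,-0.065,-0.05,0,1],
    [0,0,0.15,-0.1,-0.077,0,1],
    [0,0,0.2,-0.135,-0.104,0,1],
    [0,0,0.2,-0.165,-0.127,0,1],
    [0,0,0.2,-0.1769,-0.1363,0,1],
    [0,0,0.2,-0.1769,-0.1363,0.03,1],
    [0,0,0.2,-0.1769,-0.1363,0.07,1],
    [0,0,0.2,-0.1769,-0.1363,0.1,1],
    [0,0,0.2,-0.1769,-0.1363,0.107,1],
    [0,0,0.2,-0.1769,-0.1363,0.107,1],
    [0,0,0.2,-0.1769,-0.1363,0.107,1],
  ],
)

```text
clock: 25.5
tcp_pos: [508.9, -91.5, 44.8]
ee_rot: [[-0.063, -0.998, 0.001], [-0.998, 0.063, -0.0], [0.0, -0.001, -1.0]]
contact_force: [0.1, 0.4, -0.7]
opening: 16.1
```

```bash
python3 held.py red 11.4 pics/w16.png; python3 ov.py pics/o2.png 532.9 -11.6 -.063
```

```text
tool-frame z pct [-12.6 -11.3   0.9]
x ext [-9.  -0.4  8.3] y ext [-33.7  -5.9  33.5]
tilt slope dz/dy [ -0.012 -11.256] axis dx/dy [ 0.005 -0.243]
head 6004 x [-8.7 29. ] y [-68.2 -34.7] z 8.5
25.5 [508.9 -91.5  44.8] [ 0.1  0.4 -0.7] 16.118017416720484
25.55 [509.39 -91.58  45.41] [ 0.2 -0.6 -0.7] -0.06257880661223636
```

View pics/o2.png

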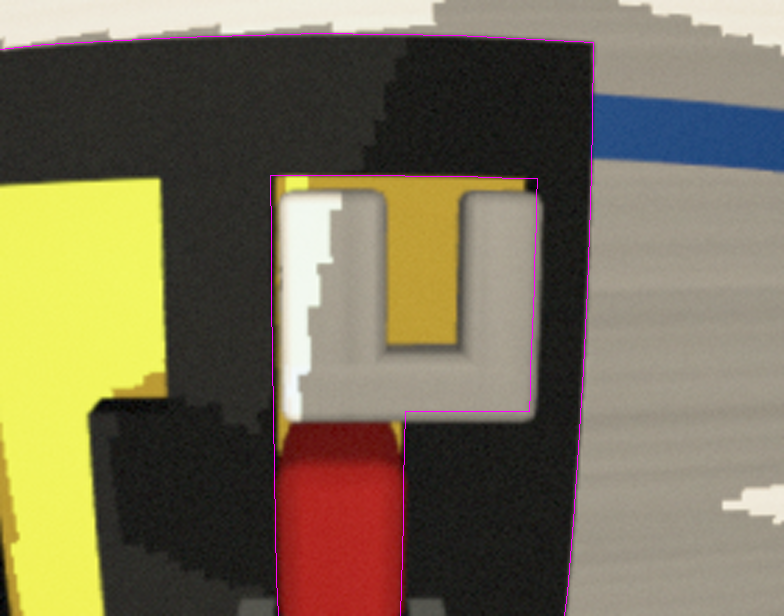

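Request:
arm_command(
  increments=[
    [0,0,0,0,0,0,1],
    [0,0,0,0,0,0.004,1],
    [0,0,0,0,0,0.008,1],
    [0,0,0,0,0,0.012,1],
    [0,0,0,0,0,0.016,1],
    [0,0,0,0,0,0.0185,1],
    [0,0,0,0,0,0.0185,1],
    [0,0,0,0,0,0.0185,1],
  ],
)

```text
clock: 26.4
tcp_pos: [508.2, -90.9, 26.5]
ee_rot: [[-0.062, -0.998, -0.002], [-0.998, 0.062, 0.0], [-0.0, 0.002, -1.0]]
contact_force: [-4.4, 1.0, 7.0]
opening: 16.0
```

```bash
python3 held.py red 11.4 pics/w17.png
```

```text
tool-frame z pct [-12.6 -11.3  -0. ]
x ext [-9.  -0.4  8.2] y ext [-33.7  -5.9  34. ]
tilt slope dz/dy [-8.0000e-03 -1.1272e+01] axis dx/dy [ 0.005 -0.273]
head 27151 x [-86.2  40.3] y [-89.3 -20.8] z 6.5
26.4 [508.2 -90.9  26.5] [-4.4  1.   7. ] 16.04368821825561
```

View pics/w17.png

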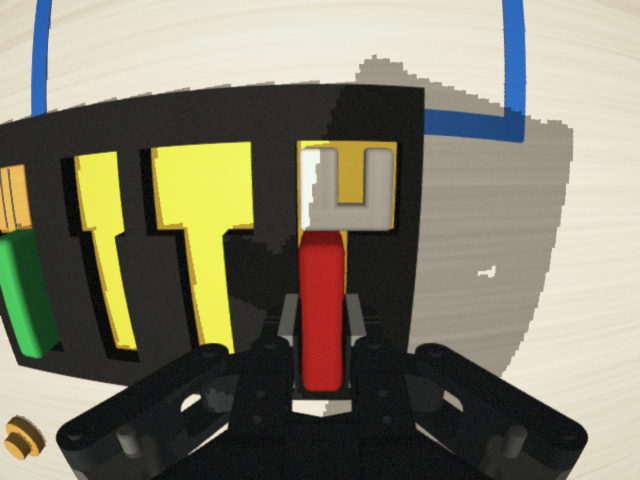

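Request:
arm_command(
  increments=[
    [0,0,0,0,0,0.002,1],
    [0,0,0,0,0,0.002,1],
    [0,0,0,0,0,0.002,1],
    [0,0,0,0,0,-0.001,0.4],
    [0,0,0,0,0,-0.001,0.4],
    [0,0,0,0,0,-0.001,0.4],
    [0,0,0,0,0,-0.02,0.4],
    [0,0,0,0,0,-0.06,-1],
    [0,0,0,0,0,-0.1,-1],
    [0,0,0,0,0,-0.15,-1],
    [0,0,0,0,0,-0.18,-1],
    [0,0,0,0,0,-0.18,-1],
  ],
)

```text
clock: 27.65
tcp_pos: [511.6, -91.9, 212.0]
ee_rot: [[-0.062, -0.998, 0.01], [-0.998, 0.062, -0.003], [0.002, -0.011, -1.0]]
contact_force: [0.9, 0.5, 0.6]
opening: 85.4
```

```bash
python3 seat.py pics/w18.png 533 -12 -.064
```

```text
27.65 tcp [511.6 -91.9 212. ] tray [ 5.33139e+02 -1.15960e+01 -6.10000e-02] -125.3
gauge err tray frame [ 2.7 -0.8] ang -0.008 z 37.8 res 0.4
spanner err tray frame [-0.2  0.5] ang 0.001 z 38.0 res 1.1
```

View pics/w18.png

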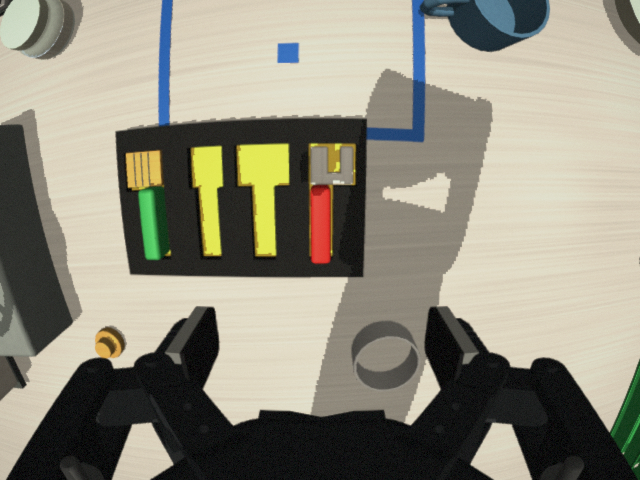

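Both tools are home. The plan for the tray is to put the fingertips into the two empty middle pockets, grip the 32 mm foam rib between them and drag the tray across. First I'll check the handle clearance and the outline.

```bash
cat > out.py <<'E'
from tfit import *
def outfit(d,g):
    img=d["img"].astype(np.float32);B=cv2.GaussianBlur(img[...,2]-img[...,0],(3,3),0)  # blue-red
    S=[]
    for y in np.arange(-116,117,2): S+= [(75,y,1,0),(-75,y,-1,0)]
    for x in np.arange(-70,71,2): S+= [(x,122,0,1),(x,-122,0,-1)]
    S=np.array(S,float)
    def at(p,off):
        c,s=np.cos(p[2]),np.sin(p[2]);a=S[:,0]+off*S[:,2];b=S[:,1]+off*S[:,3]
        W=np.stack([p[0]+a*c-b*s,p[1]+a*s+b*c,np.zeros(len(S))],-1);uv=proj(d,W).astype(np.float32)
        return cv2.remap(B,uv[:,:1],uv[:,1:],cv2.INTER_LINEAR,borderValue=0)[:,0]
    prof=lambda p:{o:round(float(at(p,o).mean()),0) for o in range(-16,8,2)}
    def cost(p): return -np.mean(np.clip(at(p,p3),-20,60))
    best=None
    for p3 in(-2,-4,-6,0):
        def cost(p,p3=p3): return -np.mean(np.clip(at(p,p3),-20,60))
        r=minimize(cost,g,method="Nelder-Mead",options=dict(initial_simplex=[np.array(g)+np.array(v) for v in((0,0,0),(4,0,0),(0,4,0),(0,0,.03))],xatol=.05,fatol=.01))
        print(p3,r.x.round(3),round(r.fun,2),prof(r.x))
if __name__=="__main__":
    d=grab("top");outfit(d,(670,-71,-.07))
    P=cloud(d);ok=d["z_map"]>0
    m=ok&(P[...,2]>10)&(P[...,0]>640)&(P[...,0]<760)&(P[...,1]<-130)&(P[...,1]>-300)
    q=P[m]
    for y in range(-140,-300,-8):
        k=q[(q[:,1]<y)&(q[:,1]>=y-8)]
        if len(k): print(y,len(k),"x",k[:,0].min().round(0),k[:,0].max().round(0),"z",np.percentile(k[:,2],[5,50,95]).round(0))
    d=grab("side");outfit(d,(670,-71,-.07))
    P=cloud(d);ok=d["z_map"]>0
    m=ok&(P[...,2]>10)&(P[...,0]>640)&(P[...,0]<760)&(P[...,1]<-130)&(P[...,1]>-300)
    q=P[m]
    for y in range(-140,-220,-8):
        k=q[(q[:,1]<y)&(q[:,1]>=y-8)]
        if len(k): print(y,len(k),"x",k[:,0].min().round(0),k[:,0].max().round(0),"z",np.percentile(k[:,2],[5,50,95]).round(0))
    cv2.imwrite("pics/mug.png",cv2.resize(d["img"][180:320,280:460],None,fx=4,fy=4,interpolation=cv2.INTER_CUBIC)[:,:,::-1])
E
python3 out.py
```

```text
-2 [ 6.67947e+02 -7.06840e+01 -6.80000e-02] -33.99 {-16: -22.0, -14: -22.0, -12: -22.0, -10: -21.0, -8: -17.0, -6: -7.0, -4: 11.0, -2: 33.0, 0: 53.0, 2: 64.0, 4: 62.0, 6: 48.0}
-4 [ 6.73846e+02 -6.89690e+01 -6.60000e-02] -24.26 {-16: -19.0, -14: -18.0, -12: -13.0, -10: -4.0, -8: 9.0, -6: 24.0, -4: 37.0, -2: 46.0, 0: 48.0, 2: 43.0, 4: 32.0, 6: 19.0}
-6 [ 6.80937e+02 -5.87660e+01 -6.20000e-02] -23.1 {-16: 13.0, -14: 29.0, -12: 42.0, -10: 48.0, -8: 43.0, -6: 30.0, -4: 13.0, -2: -3.0, 0: -14.0, 2: -19.0, 4: -20.0, 6: -19.0}
0 [ 6.68041e+02 -7.17290e+01 -8.10000e-02] -37.09 {-16: -22.0, -14: -22.0, -12: -22.0, -10: -21.0, -8: -16.0, -6: -6.0, -4: 12.0, -2: 33.0, 0: 52.0, 2: 62.0, 4: 60.0, 6: 46.0}
-140 1 x 648.0 648.0 z [11. 11. 11.]
-164 2 x 670.0 696.0 z [10. 11. 11.]
-180 1 x 737.0 737.0 z [11. 11. 11.]
-188 4 x 696.0 704.0 z [40. 45. 48.]
-196 11 x 694.0 704.0 z [27. 49. 59.]
-204 15 x 696.0 705.0 z [19. 48. 59.]
-212 16 x 698.0 706.0 z [14. 52. 60.]
-220 16 x 697.0 707.0 z [18. 53. 62.]
-228 34 x 684.0 725.0 z [22. 57. 69.]
-236 34 x 676.0 736.0 z [12. 48. 72.]
-244 27 x 670.0 742.0 
[... 380 characters left out ...]
, 0: 46.0, 2: 49.0, 4: 44.0, 6: 33.0}
-4 [ 6.79372e+02 -7.55600e+01 -6.50000e-02] -26.2 {-16: -8.0, -14: -1.0, -12: 8.0, -10: 16.0, -8: 23.0, -6: 27.0, -4: 28.0, -2: 27.0, 0: 24.0, 2: 21.0, 4: 17.0, 6: 12.0}
-6 [ 6.81276e+02 -6.60530e+01 -7.40000e-02] -24.82 {-16: -4.0, -14: 5.0, -12: 15.0, -10: 24.0, -8: 29.0, -6: 29.0, -4: 24.0, -2: 17.0, 0: 9.0, 2: 4.0, 4: 3.0, 6: 5.0}
0 [ 6.69006e+02 -7.22970e+01 -7.00000e-02] -38.41 {-16: -14.0, -14: -13.0, -12: -13.0, -10: -12.0, -8: -9.0, -6: -1.0, -4: 12.0, -2: 28.0, 0: 42.0, 2: 49.0, 4: 48.0, 6: 38.0}
-188 2 x 700.0 701.0 z [38. 40. 43.]
-196 23 x 697.0 704.0 z [24. 37. 53.]
-204 34 x 696.0 707.0 z [19. 34. 60.]
-212 25 x 698.0 709.0 z [18. 25. 62.]
```

View pics/mug.png

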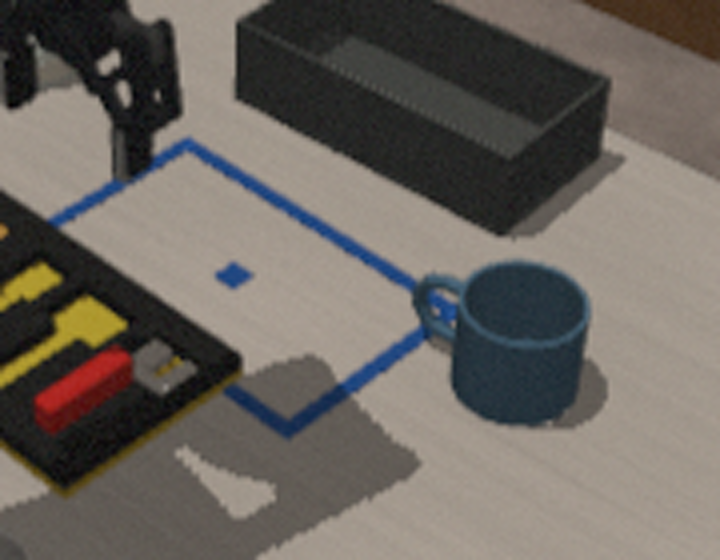

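Request:
arm_command(
  increments=[
    [0,0,0,-0.04,0.002,0,0.1],
    [0,0,0,-0.075,0.0036,0.02,0.1],
    [0,0,0,-0.0814,0.0036,0.06,0.1],
    [0,0,0,-0.0814,0.0036,0.1,0.1],
    [0,0,0,-0.0814,0.0036,0.14,0.1],
    [0,0,0,-0.0814,0.0036,0.15,0.1],
    [0,0,0,-0.0814,0.0036,0.15,0.1],
    [0,0,0,-0.0814,0.0036,0.15,0.1],
    [0,0,0,-0.0814,0.0036,0.15,0.1],
  ],
  force=40,
)

```text
clock: 28.7
tcp_pos: [511.8, -9.9, 58.2]
ee_rot: [[-0.062, -0.998, 0.004], [-0.998, 0.062, -0.001], [0.0, -0.004, -1.0]]
contact_force: [1.1, 0.0, 0.8]
opening: 38.6
```

```bash
python3 - <<'E'
from tfit import *
d=grab("wrist","pics/w19.png");s=d["s"];print(s["clock"],np.round(s["tcp_pos"],1),np.round(s["ee_rot"],3).tolist(),s["opening"])
x,f=trayfit(d,(533,-11.6,-.062),lambda S:(S[:,2]<0)&(np.abs(S[:,1])<75));print(x.round(3),f)
c,sn=np.cos(x[2]),np.sin(x[2]);t=np.array([x[0]-20*c,x[1]-20*sn]);R=np.array(s["ee_rot"]);print("target",t,"tool shift",(R[:2,:2].T@(t-s["tcp_pos"][:2])).round(2),"yaw now",np.arctan2(R[1,0],R[0,0])+np.pi/2)
E
```

```text
28.7 [511.8  -9.9  58.2] [[-0.062, -0.998, 0.004], [-0.998, 0.062, -0.001], [0.0, -0.004, -1.0]] 38.57637745383829
[ 5.33299e+02 -1.16560e+01 -6.20000e-02] -145.6719970703125
target [513.33725731 -10.42400642] tool shift [ 0.45 -1.6 ] yaw now -0.06241996029125918
```

View pics/w19.png

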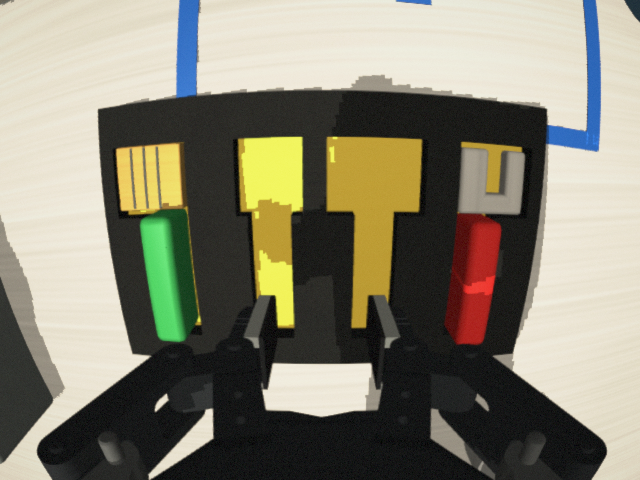

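```bash
python3 - <<'E'
from h import *
d=grab("wrist");s=d["s"];P=cloud(d);ok=d["z_map"]>0;Q=(P-s["tcp_pos"])@np.array(s["ee_rot"])
m=ok&(Q[...,2]<10)&(np.abs(Q[...,0])<120)&(Q[...,1]>-30)
for z in range(-100,5,8):
    q=Q[m&(Q[...,2]>=z)&(Q[...,2]<z+8)]
    if len(q)>3: print(z,len(q),"x",q[:,0].min().round(0),q[:,0].max().round(0),"y",q[:,1].min().round(0),q[:,1].max().round(0))
E
```

```text
-100 11977 x -68.0 67.0 y -21.0 1.0
-92 9602 x -66.0 65.0 y -19.0 5.0
-84 9154 x -63.0 62.0 y -19.0 13.0
-76 6284 x -60.0 60.0 y -18.0 13.0
-68 3493 x -58.0 57.0 y -18.0 13.0
-60 6843 x -54.0 54.0 y -14.0 13.0
-52 2167 x -52.0 51.0 y -14.0 12.0
-44 1417 x -39.0 40.0 y -13.0 12.0
-36 1013 x -33.0 33.0 y -12.0 11.0
-28 1012 x -33.0 33.0 y -12.0 12.0
-20 836 x -33.0 33.0 y -12.0 12.0
-12 573 x -33.0 32.0 y -11.0 11.0
-4 67 x -20.0 19.0 y -9.0 11.0
```

Request:
arm_command(
  increments=[
    [0,0,0,0.0005,-0.001,0.015,0.1],
    [0,0,0,0.0005,-0.001,0.03,0.1],
    [0,0,0,0.0005,-0.001,0.04,0.1],
    [0,0,0,0.0005,-0.001,0.046,0.1],
    [0,0,0,0.0005,-0.001,0.046,0.1],
    [0,0,0,0.0005,-0.001,0.046,0.1],
  ],
)

```text
clock: 29.4
tcp_pos: [510.9, -10.1, 9.6]
ee_rot: [[-0.062, -0.998, -0.0], [-0.998, 0.062, 0.0], [0.0, 0.0, -1.0]]
contact_force: [0.1, -0.4, 0.0]
opening: 38.4
```

Request:
arm_command(
  increments=[
    [0,0,0,0,0,0,0.5],
    [0,0,0,0,0,0,0.5],
    [0,0,0,0,0,0,0.5],
    [0,0,0,0,0,0,0.5],
    [0,0,0,0,0,0,0.5],
  ],
  force=40,
)

```text
clock: 29.9
tcp_pos: [511.3, -10.3, 10.3]
ee_rot: [[-0.062, -0.998, 0.001], [-0.998, 0.062, -0.0], [0.0, -0.001, -1.0]]
contact_force: [-0.1, -2.4, 2.0]
opening: 30.7
```

```bash
python3 - <<'E'
from h import *
d=grab("wrist","pics/w20.png")
E
```

```text
(no output)
```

View pics/w20.png

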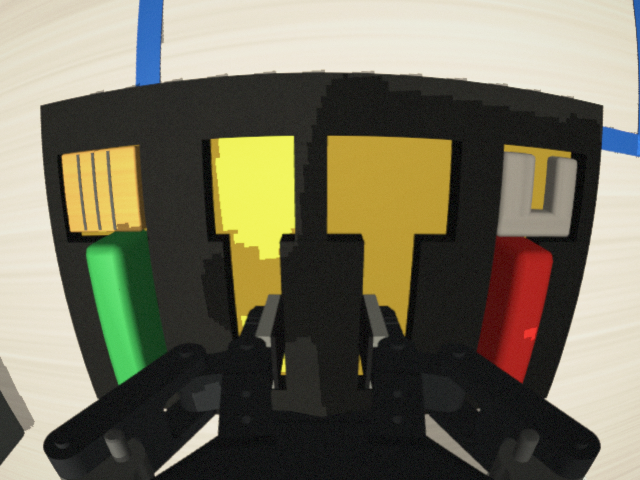

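Request:
arm_command(
  increments=[
    [0,0,0,0.002,-0.0057,0,0.5],
    [0,0,0,0.006,-0.0171,0,0.5],
    [0,0,0,0.0105,-0.0299,0,0.5],
    [0,0,0.004,0.0155,-0.0441,0,0.5],
    [0,0,0.004,0.0205,-0.0583,0,0.5],
    [0,0,0.004,0.0255,-0.0725,0,0.5],
    [0,0,0.008,0.0305,-0.0868,0,0.5],
    [0,0,0.008,0.0355,-0.101,0,0.5],
    [0,0,0.008,0.0405,-0.1152,0,0.5],
    [0,0,0.008,0.0445,-0.1266,0,0.5],
    [0,0,0.008,0.0475,-0.1351,0,0.5],
    [0,0,0.008,0.0489,-0.1391,0,0.5],
  ],
  force=40,
)

```text
clock: 31.15
tcp_pos: [644.3, -65.7, 10.2]
ee_rot: [[-0.07, -0.997, -0.008], [-0.998, 0.07, 0.004], [-0.003, 0.009, -1.0]]
contact_force: [-14.4, 6.5, 14.9]
opening: 31.1
```

```bash
python3 - <<'E'
from tfit import *
d=grab("wrist","pics/w21.png");s=d["s"];print(s["clock"],np.round(s["tcp_pos"],1),s["opening"],np.round(s["contact_force"],1))
x,f=trayfit(d,(669,-69,-.07),lambda S:(S[:,2]<0)&(np.abs(S[:,1])<75));print(x.round(3),f)
for n in("top","side"):
    d=grab(n,f"pics/{n}2.png");x,f=trayfit(d,(669,-69,-.07));print(n,x.round(3),f)
E
```

```text
31.15 [644.3 -65.7  10.2] 31.069209939138478 [-14.4   6.5  14.9]
[ 6.66208e+02 -6.71540e+01 -7.40000e-02] -151.27235412597656
top [ 6.62743e+02 -6.83360e+01 -7.50000e-02] -24.687156677246094
side [ 6.60469e+02 -7.11850e+01 -2.60000e-02] -16.15138053894043
```

View pics/w21.png

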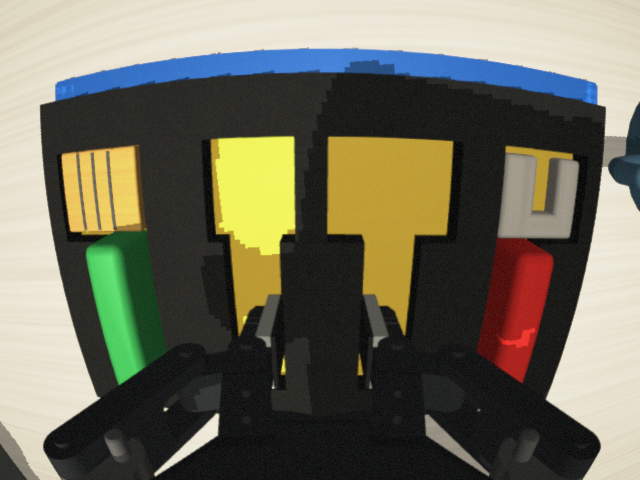

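View pics/side2.png

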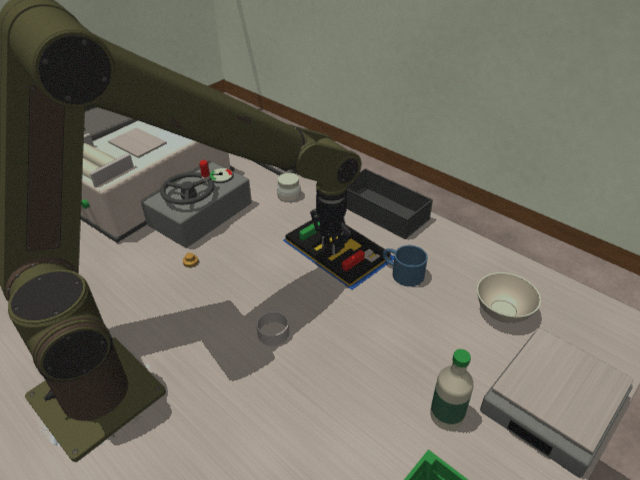

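The tray is at about (666,-67), turned -0.074 rad; it lags the target by about 3 mm because of sliding friction. I'll nudge it on by that amount.

Request:
arm_command(
  increments=[
    [0,0,0,0.0005,-0.0015,0,0.5],
    [0,0,0,0.001,-0.003,0,0.5],
    [0,0,0,0.001,-0.003,0,0.5],
    [0,0,0,0.001,-0.003,0,0.5],
  ],
)

```text
clock: 31.7
tcp_pos: [646.7, -66.7, 10.3]
ee_rot: [[-0.07, -0.998, -0.009], [-0.998, 0.07, 0.004], [-0.003, 0.009, -1.0]]
contact_force: [-12.2, 4.6, 13.5]
opening: 30.3
```

Request:
arm_command(
  increments=[
    [0,0,0,0,0,0,0.1],
    [0,0,0,0,0,0,0.1],
    [0,0,0,0,0,0,0.1],
    [0,0,0,0,0,0,0.1],
    [0,0,0,0,0,-0.02,0.1],
    [0,0,0,0,0,-0.06,0.1],
    [0,0,0,0,0.03,-0.1,0.1],
    [0,0,0,0,0.06,-0.14,0.1],
    [0,0,0,0,0.09,-0.18,0.1],
    [0,0,0,0,0.12,-0.2,0.1],
    [0,0,0,0,0.12,-0.2,0.1],
    [0,0,0,0,0.12,-0.2,0.1],
  ],
)

```text
clock: 32.9
tcp_pos: [530.1, -60.4, 210.5]
ee_rot: [[-0.07, -0.998, 0.002], [-0.998, 0.07, -0.0], [0.0, -0.002, -1.0]]
contact_force: [-0.3, 0.1, -0.6]
opening: 38.3
```

```bash
cat > fin.py <<'E'
from tfit import *; from tool import grip; from out import outfit
import sys
d=grab("wrist","pics/w22.png");s=d["s"];print(s["clock"],np.round(s["tcp_pos"],1),s["opening"],np.round(s["contact_force"],1))
x,f=trayfit(d,(669,-69,-.07));print("wrist tray",x.round(3),f)
c,sn=np.cos(x[2]),np.sin(x[2])
for n,col in(("gauge","green"),("spanner","red")):
    p=pocket(x,n);(b,m),z=grip(d,col,p[0]-10*c,p[1]-10*sn,x[2],38.)
    e=b[:2]+10*np.array([np.cos(b[2]),np.sin(b[2])])-p
    print(n,"err",np.round([e[0]*c+e[1]*sn,-e[0]*sn+e[1]*c],1),"ang",round(b[2]-x[2],3),"z",round(float(z),1),"res",round(float(m),2))
outfit(d,(669,-71,-.07))
for n in("top","side"):
    d=grab(n,f"pics/{n}3.png");x,f=trayfit(d,(669,-69,-.07));print(n,x.round(3),f)
E
python3 fin.py
```

```text
32.9 [530.1 -60.4 210.5] 38.29560498982653 [-0.3  0.1 -0.6]
wrist tray [ 6.68517e+02 -6.83050e+01 -7.20000e-02] -75.15288543701172
gauge err [1.2 0.3] ang -0.008 z 37.6 res 0.5
spanner err [-1.5  1.6] ang 0.001 z 37.7 res 0.27
-2 [ 6.60459e+02 -6.10230e+01 -6.20000e-02] -16.54 {-16: -41.0, -14: -35.0, -12: -24.0, -10: -9.0, -8: 11.0, -6: 27.0, -4: 29.0, -2: 21.0, 0: -4.0, 2: -13.0, 4: -14.0, 6: -13.0}
-4 [ 6.5899e+02 -5.8990e+01 -7.0000e-02] -16.89 {-16: -47.0, -14: -40.0, -12: -30.0, -10: -6.0, -8: 22.0, -6: 28.0, -4: 26.0, -2: 2.0, 0: -14.0, 2: -15.0, 4: -14.0, 6: -13.0}
-6 [ 6.77408e+02 -7.18450e+01 -7.30000e-02] 3.2 {-16: -21.0, -14: -22.0, -12: -21.0, -10: -18.0, -8: -11.0, -6: -9.0, -4: -9.0, -2: -8.0, 0: -4.0, 2: -2.0, 4: 7.0, 6: 15.0}
0 [ 6.67258e+02 -6.48420e+01 -7.80000e-02] -17.11 {-16: -12.0, -14: -11.0, -12: -10.0, -10: -10.0, -8: -9.0, -6: -6.0, -4: -4.0, -2: 2.0, 0: 22.0, 2: 29.0, 4: 26.0, 6: 9.0}
top [ 6.65036e+02 -6.89900e+01 -7.70000e-02] -30.84998893737793
side [ 6.65294e+02 -7.26950e+01 -6.60000e-02] -18.984302520751953
```

View pics/w22.png

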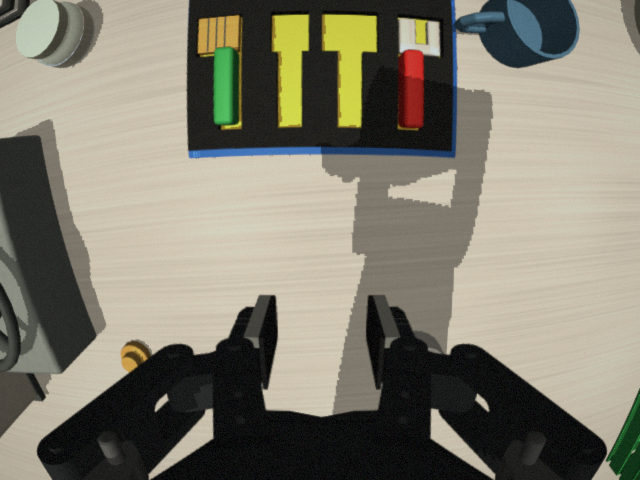

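```bash
python3 - <<'E'
import cv2
i=cv2.imread("pics/top3.png");cv2.imwrite("pics/top3z.png",cv2.resize(i[150:350,150:430],None,fx=2.8,fy=2.8,interpolation=cv2.INTER_CUBIC))
E
```

```text
(no output)
```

View pics/top3z.png

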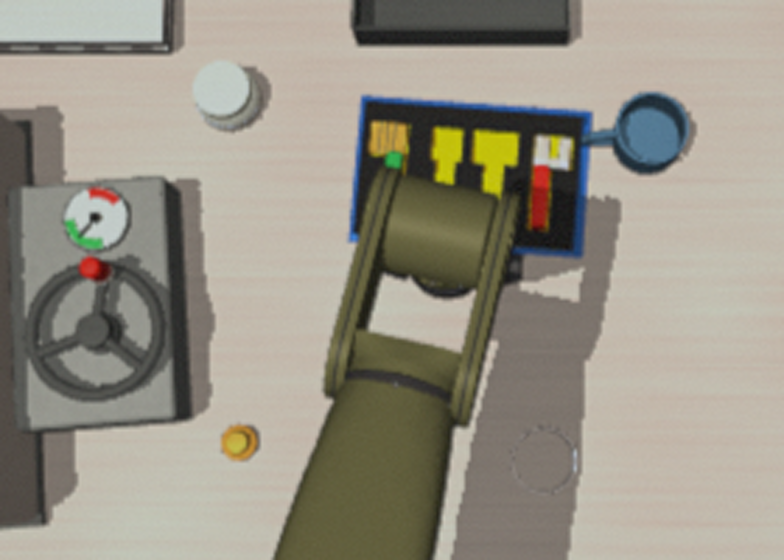

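```bash
python3 - <<'E'
from station import arm
import numpy as np
s=arm.observe();print(s["clock"],np.round(s["contact_force"],1),np.abs(s["joint_vel"]).max())
print(arm.close_job())
E
```

```text
33.05 [-0.6 -0.  -0.5] 0.00939554454760594
the job is handed in; nothing more can be done
None
```

The job is handed in at about 33 s, with all three steps done by my own checks; no verdict was given.

- **Wheel:** I gripped the knob and led the wheel about 11 rad clockwise. After letting go, the needle stayed at about 2.3 rad in the close-up, and still on the green mark in the last top view.
- **Tools:** Only the green gauge and the red spanner were on the bench. I pressed both into their own pockets. The last check showed their tops at 37.6 and 37.7 mm (38 is fully home), about 1 mm and 2 mm off sideways, with no measurable turn.
- **Tray:** I held it by the foam rib between the two empty pockets and slid it across. It now lies at about (668.5, -68.3) mm, turned -0.072 rad. The outline measured about (669, -71) mm and -0.07 rad, so the tray is about 3 mm off. Tape shows on all sides in the last top view. I kept the tray about 2–3 mm clear on the mug handle side.
- **At the end:** The gripper was about 210 mm up and touching nothing. The mug, jar, nut and cutter looked unmoved in the last pictures; the oil bottle was last seen unmoved just before the final tray nudge.

**Readings that disagreed:**
- The top and side cameras put the tray 2–4 mm from the wrist camera's value, with the arm partly blocking the top view.
- The final wrist-camera fit of the outline was unreliable because the tray covered most of it, so I compared against the earlier outline measurements.

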